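# Make up a pivot-joint kit in the shadow-board caddy

## Robot

A 7-joint arm with a two-finger parallel gripper is mounted at the origin on the work surface. World frame = base frame: x ahead of the robot, y to its left, z up, the work surface at z = 0. Lengths are in mm, angles in rad, forces in N, time in s.
With the tool pointing down it reaches from about 400 to 875 mm from the base axis. Payload 4.4 kg.
Tool frame: the origin (TCP) lies midway between the tips of the shut fingers; the grasp point (between the pads) lies 19 mm behind it; z points along the fingers, y is the direction in which the jaws open and shut (so a half turn about z gives the same grasp; the last joint's range is limited). The gripper opens to 85 mm and grips with 20 to 120 N. Pads are 22 mm wide; open, the fingers measure 114 mm over their backs; the gripper's body (76 mm by 85 mm) begins 54 mm behind the grasp point. The pads swing forward as they close: fully open they stand 13 mm farther back than shut.
Start: joints at [1.238, 0.628, 0.038, 1.517, -0.027, 0.996, -0.02], TCP at [171.397, -627.009, 231.313] pointing down, gripper open.
Joint ranges: [-3.06, 3.06], [-0.37, 2.12], [-1.25, 1.32], [0.18, 2.47], [-1.1, 4.24], [0.23, 1.98], [-2.94, 2.94]. Speed limits (rad/s): [2.57, 2.57, 3.14, 3.14, 3.14, 3.14, 3.14].

## Interface

Orientations are given as [roll, pitch, yaw] about the fixed x, y, z axes, in that order (R = Rz(yaw) Ry(pitch) Rx(roll)).
In Python, from cell import * gives the robot as it stands. The module is installed in compiled form; this text tells all that it offers.
- The arm moves only by the tool move_arm, never from a script. Its argument "series" is a list of rows, each a list of 2 entries, a list of its own where there are three numbers: the shift along the tool's x, y, z in m, then the turn about the tool's z in rad. In form: [[[x, y, z], yaw], ...]. A call has 1 to 5 rows; each row is the pose to reach, as a shift and turn from the pose measured when the call began, along the tool's axes at that moment; what a row does not reach only later rows make up. A row lasts 1/8 s, in which the tool goes at most 62.5 mm and 10.7 degrees, less where a joint would pass 70% of its speed; a pose out of reach is approached as far as the arm can. A call with a gripper value outside its range is refused whole. "claw" is the opening, from 0 (shut) to 1 (fully open), set as the call begins (left out, the last holds). The fingers move at their own pace and stop on an object; the grip force is fixed at half the most. Time passes only in rows, so rows that repeat a pose let the fingers close. It gives the time, the measured TCP pose, the force and the opening at its end, in the units of the state.
- read_state(): the state, without advancing time (a new reading comes with each control period).
- get_image(name): name is "scene" or "side" or "wrist"; returns the picture (420x560x3 uint8, blue, green, red); there is no depth.
- camera_model(name): a dict with "fov_y" (degrees; the focal length in pixels is half the picture's height over the tangent of half this angle, whatever the lens; pixels are square), "cx", "cy" (the principal point, pixels), "pose" (4x4, takes a point from camera to world coordinates); the wrist camera has in their place "tool_from_camera" (4x4, takes a point from camera to tool coordinates, whose origin is the TCP and whose axes are the flange's). Camera axes: x right, y down, z forward; pixel columns grow to the right and rows downward; lengths in mm; the calibration is good to about 2 mm. A picture is of the moment at which its call begins: read the wrist's pose just before it. camera_model takes no time and is no camera call.
- finish_job(): hands the job in, once; it reports no verdict.
The state is a dict: "clock": time; "qpos": joint angles; "qd": joint speeds; "tau": joint torques, N m; "eef_pos": TCP position; "tool_rot": TCP orientation; "force": force on the tool from outside, world axes, zero at the start; "torque": the same for the moment, N m; "width": finger opening in mm.
Only numpy, scipy, OpenCV 4.12 (cv2) and the standard library are available. Lean on these libraries where they do the work, as an engineer would, in place of code of your own. Each camera call takes 0.05 s, during which the arm holds its last target. There are 200 camera calls.

## Task

Make up one pivot-joint kit in the caddy. Stack spacer rings centred on the black disc beside the gauge post, the wider one below, until the top of the stack is level with the top of the post; lay the straight link flat on its painted outline and stand the flanged bush, flange down, centred on its painted ring. Leave the bent link, the plain bush and the spacer you do not need where they lie.

Things in the scene. Friction and masses are not known exactly. Their poses are not given: they have to be found in the camera images.
- wide_spacer: Widest pale aluminium spacer ring: 56 mm across, 22 mm tall, 22 mm hole, lying flat. Origin at the centre of its underside, z up.
- narrow_spacer: Middle-sized pale aluminium spacer ring: 44 mm across, 18 mm tall, 22 mm hole, lying flat. Origin at the centre of its underside, z up.
- small_spacer: Smallest pale aluminium spacer ring, a look-alike: 32 mm across, 10 mm tall, 16 mm hole, lying flat. Origin at the centre of its underside, z up.
- flanged_bush: Dark steel bush standing upright on its flange: flange 44 mm across and 6 mm thick, above it a barrel 28 mm across, 34 mm tall in all. Origin at the centre of its underside, z up.
- plain_bush: Dark steel bush without a flange, a look-alike: a plain upright barrel 28 mm across, 34 mm tall. Origin at the centre of its underside, z up.
- straight_link: Straight white link bar lying flat: 124 mm long, 20 mm thick, 22 mm wide along its middle, with round eyes 30 mm across at both ends (94 mm between centres), each with a steel insert and thin red ring. Origin at the middle of its underside; x along its length (either way round is the same), z up.
- bent_link: White link bar bent in the middle like a shallow V, a look-alike of the straight one: about 120 mm long, 22 mm wide and 20 mm thick, same round eyes. Origin on its underside between the eyes; x along its length, z up.
- link_bay: The bay with a black painted link outline (a bar 124 mm long with round ends): fixed board 96 x 160 mm (x, y), floor 10 mm above the bench, a lip 6 mm higher all round; one of three side by side in any order in the caddy. Origin at the centre of its underside, y along its length, z up. The outline is centred on the origin, its length along y.
- spacer_bay: The bay with a black painted disc and a steel gauge post: fixed board 96 x 160 mm (x, y), floor 10 mm above the bench, a lip 6 mm higher all round; one of three side by side in any order in the caddy. Origin at the centre of its underside, y along its length, z up. The disc, 60 mm across, is centred at x 0, y +20 mm. The post, 16 mm square, stands at y -58 mm, its top 40 mm above the floor.
- bush_bay: The bay with a black painted ring, 46 mm across, and no post: fixed board 96 x 160 mm (x, y), floor 10 mm above the bench, a lip 6 mm higher all round; one of three side by side in any order in the caddy. Origin at the centre of its underside, y along its length, z up. The ring is centred on the origin.
Not all that is in view belongs to the job. Leave any purple look-alike of the straight_link alone.

How it is judged:
By the outcome, as a careful person would: the job done as asked, in the order asked, and still so for the second after the job is handed in, with the robot touching nothing.
It also fails if it takes over 99 s, if anything falls off the work surface, if the arm or the gripper's body presses on something with over 40 N, if the wrist force passes 120 N, or if a joint passes its speed limit or range.

## Working session

There is one attempt and no reset: what is moved stays moved. The work goes in short steps, Python scripts to look and compute and a tool call to move; the robot and the scene stay as the last step left them, time stands still between calls to the robot, and variables do not carry over. Pictures are saved under pics/ and viewed, about 12 in all and at most 16, crops included, and the job is handed in when it is done.

Besides the shell and the picture viewer there is one more tool, called after "Request:" as name(argument=value, ...), one argument or row to a line, values as JSON. move_arm: Moves the arm, as the interface text tells. Its arguments: {"type":"object","properties":{"series":{"type":"array"},"claw":{"type":"number"}},"required":["series"]}

```bash
mkdir -p pics; cat > h.py <<'E'
from cell import *
import numpy as np, cv2
from scipy.spatial.transform import Rotation as R
def K(c): 
    f=210/np.tan(np.radians(c["fov_y"])/2); return f,c["cx"],c["cy"]
def pose(n,s=None):
    c=camera_model(n)
    if n!="wrist": return c,np.array(c["pose"])
    s=s or read_state(); T=np.eye(4); T[:3,:3]=R.from_euler('xyz',s["tool_rot"]).as_matrix(); T[:3,3]=s["eef_pos"]
    return c,T@np.array(c["tool_from_camera"])
def ray(n,u,v,z,s=None):
    c,P=pose(n,s); f,cx,cy=K(c); d=P[:3,:3]@np.array([(u-cx)/f,(v-cy)/f,1]); o=P[:3,3]
    return o+d*(z-o[2])/d[2]
def proj(n,p,s=None):
    c,P=pose(n,s); f,cx,cy=K(c); q=P[:3,:3].T@(np.array(p,float)-P[:3,3]); return cx+f*q[0]/q[2],cy+f*q[1]/q[2]
E
python3 - <<'E'
from h import *
s=read_state();print(s)
for n in("scene","side","wrist"):
    im=get_image(n);cv2.imwrite(f"pics/{n}0.png",im);c=camera_model(n);print(n,c)
a=[cv2.imread(f"pics/{n}0.png") for n in("scene","side")]
E
```

```text
{'clock': 0.0, 'qpos': array([ 1.23822545,  0.62934019,  0.03842197,  1.51838019, -0.02700669,
        0.99630475, -0.01999306]), 'qd': array([ 0.00124696, -0.00077384,  0.00041106, -0.00190627,  0.00032351,
       -0.00081597,  0.00098438]), 'tau': array([ 7.64836932e-04, -5.63386703e+01,  1.22589592e+00, -1.93442667e+01,
        1.07607615e-02,  1.05659687e-02, -2.10756340e-06]), 'eef_pos': array([ 171.22525864, -626.38485397,  230.38868028]), 'tool_rot': array([-3.13967747e+00,  7.95266896e-06,  2.66790063e-01]), 'force': array([ 0.18347757, -0.06784079,  0.26371886]), 'torque': array([-0.03961705,  0.05567647,  0.03506523]), 'width': 85.28515117626965}
scene {'fov_y': 56.17205783902356, 'cx': 283.9063836524113, 'cy': 209.46624175635125, 'pose': array([[-3.77833191e-01,  7.21418969e-01, -5.80341925e-01,
         9.53204180e+02],
       [ 9.25873451e-01,  2.94843657e-01, -2.36274355e-01,
         2.90093675e+02],
       [ 6.57333537e-04, -6.26595475e-01, -7.79344390e-01,
         7.55476524e+02],
       [ 0.00000000e+00,  0.00000000e+00,  0.00000000e+00,
         1.00000000e+00]])}
[... 185 characters left out ...]
   [-7.46362907e-01,  4.68820918e-01, -4.72386873e-01,
         5.67495236e+02],
       [ 2.16787826e-03, -7.08064382e-01, -7.06144554e-01,
         8.07346742e+02],
       [ 0.00000000e+00,  0.00000000e+00,  0.00000000e+00,
         1.00000000e+00]])}
wrist {'fov_y': 69.0012945532484, 'cx': 281.50506682306167, 'cy': 211.90097569337212, 'tool_from_camera': array([[ 7.21200365e-04, -9.51753816e-01, -3.06861784e-01,
         7.92122846e+01],
       [ 9.99999709e-01,  6.10065506e-04,  4.58082399e-04,
        -3.43518490e-01],
       [-2.48775882e-04, -3.06862025e-01,  9.51753979e-01,
        -1.41375691e+02],
       [ 0.00000000e+00,  0.00000000e+00,  0.00000000e+00,
         1.00000000e+00]])}
```

View pics/scene0.png

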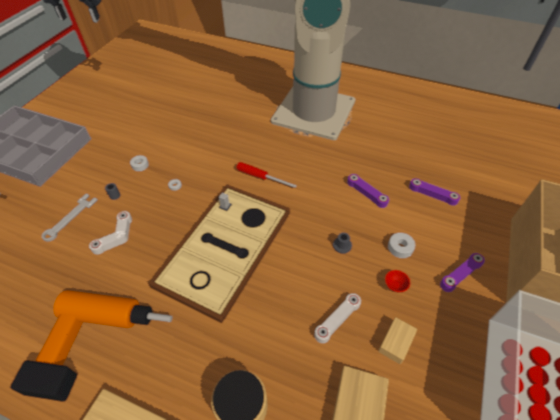

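View pics/side0.png

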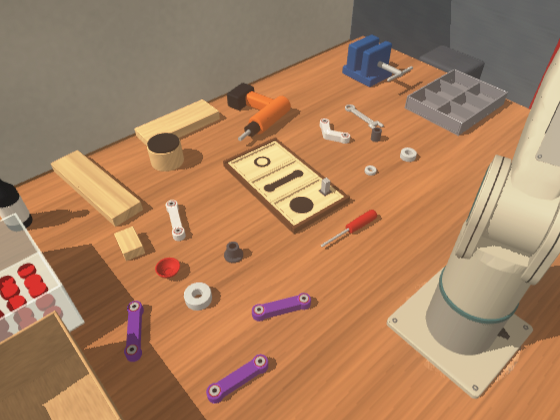

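The scene view holds:

| Item | Pixel(s) | Decision |
|---|---|---|
| Wide spacer | (401,245) | use |
| Narrow spacer | (139,163) | use; told from the small one by size |
| Small spacer | (175,184) | leave |
| Flanged bush | (343,243) | use; told from the plain one by its flange |
| Plain bush | (113,191) | leave |
| Straight link | (338,317) | use |
| Bent link | (112,235) | leave |
| Purple links | (368,190), (434,190), (463,272) | leave |
| Spacer bay disc | (254,217) | target |
| Link bay outline | (225,245) | target |
| Bush bay ring | (201,280) | target |

In the side view they are at: wide (198,296), narrow (408,155), flanged (233,252), straight link (175,219).

```bash
python3 - <<'E'
from h import *
P={'wide':((401,242),(198,293),22),'narrow':((139,161),(408,153),18),'small':((175,183),(370,169),10),'flange':((343,237),(233,245),34),
'linkA':((353,299),(172,204),20),'linkB':((322,333),(179,234),20),'disc':((254,217),(301,205),10),'outl':((225,245),(284,181),10),'ring':((201,280),(262,161),10),
'oA':((208,239),(297,174),10),'oB':((242,252),(270,188),10)}
for k,(a,b,z) in P.items(): print(k,ray("scene",*a,z).round(0),ray("side",*b,z).round(0))
ims={n:cv2.imread(f"pics/{n}0.png") for n in("scene","side")}
c=[cv2.resize(ims["scene"][y-32:y+32,x-32:x+32],(200,200),interpolation=3) for x,y in((401,245),(139,163),(343,243),(338,317))]
d=[cv2.resize(ims["side"][y-32:y+32,x-32:x+32],(200,200),interpolation=3) for x,y in((198,296),(408,155),(233,252),(175,219))]
cv2.imwrite("pics/crop1.png",np.vstack([np.hstack(c),np.hstack(d)]))
E
```

```text
wide [394. 346.  22.] [394. 347.  22.]
narrow [ 397. -354.   18.] [ 394. -352.   18.]
small [ 423. -228.   10.] [ 424. -228.   10.]
flange [439. 223.  34.] [439. 221.  34.]
linkA [568. 285.  20.] [654. 248.  20.]
linkB [659. 249.  20.] [559. 288.  20.]
disc [447.   7.  10.] [448.   6.  10.]
outl [544. -20.  10.] [542. -22.  10.]
ring [643. -26.  10.] [644. -31.  10.]
oA [544. -64.  10.] [540. -66.  10.]
oB [547.  23.  10.] [546.  23.  10.]
```

View pics/crop1.png

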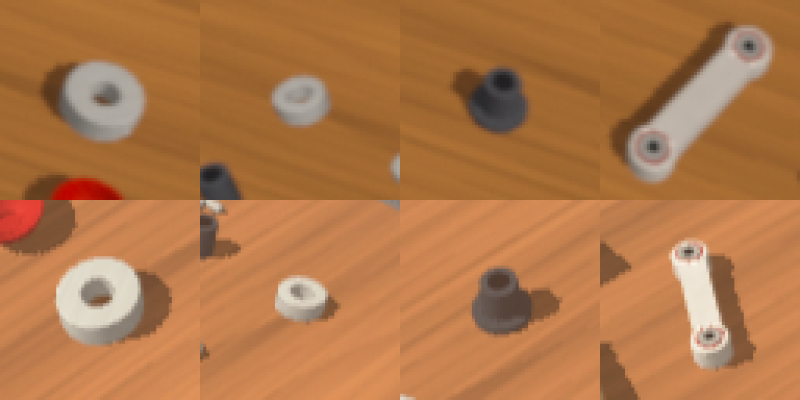

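The crops confirm the choices: the wide and narrow rings, a bush with a flange, and a straight white link. The two views agree to about 3 mm. I'll go over the caddy first.

Request:
move_arm(
  series=[
    [[0.045,-0.035,0],-0.15],
    [[0.09,-0.07,0],-0.3],
    [[0.14,-0.105,0.0],-0.45],
    [[0.185,-0.14,0.0],-0.6],
    [[0.23,-0.17,0.0],-0.75],
  ],
  claw=1,
)

```text
clock: 0.78
eef_pos: [349.1, -400.0, 230.8]
tool_rot: [-3.14, -0.001, 1.022]
force: [0.3, -0.6, -0.5]
width: 85.4
```

```bash
cat >> h.py <<'E'
def plan(x,y,z,yaw,s=None):
    """shift/turn in the tool axes to bring TCP to world pose"""
    s=s or read_state(); r=R.from_euler('xyz',s["tool_rot"])
    sh=r.inv().apply(np.array([x,y,z])-s["eef_pos"])/1000
    dy=-(yaw-s["tool_rot"][2]); dy=(dy+np.pi)%(2*np.pi)-np.pi
    print("pos",s["eef_pos"].round(1),"rpy",s["tool_rot"].round(3),"w",round(s["width"],1),"F",s["force"].round(1),"t",s["clock"]," q1,q7",s["qpos"][[0,2,6]].round(2))
    print("shift",sh.round(4),"turn",round(dy,3))
E
python3 -c "
from h import *
print(read_state()['qpos'].round(2))
plan(545,-100,300,1.4)"
```

```text
[ 0.93  0.46 -0.18  1.84  0.11  0.84  0.14]
pos [ 349.1 -400.   230.8] rpy [-3.140e+00 -1.000e-03  1.022e+00] w 85.4 F [ 0.3 -0.6 -0.5] t 0.775  q1,q7 [ 0.93 -0.18  0.14]
shift [ 0.3582  0.0105 -0.0688] turn -0.378
```

Request:
move_arm(
  series=[
    [[0.06,0.002,-0.014],-0.1],
    [[0.12,0.004,-0.03],-0.2],
    [[0.18,0.006,-0.045],-0.3],
    [[0.24,0.008,-0.06],-0.38],
    [[0.3,0.01,-0.069],-0.38],
  ],
)

```text
clock: 1.4
eef_pos: [515.2, -148.0, 300.9]
tool_rot: [3.141, -0.001, 1.402]
force: [-0.3, -0.2, 0.2]
width: 85.4
```

Request:
move_arm(
  series=[
    [[0.05,0.0,0],-0.1],
    [[0.1,0,0],-0.15],
    [[0.11,0,0],-0.15],
    [[0.11,0,0],-0.15],
  ],
)

```text
clock: 1.9
eef_pos: [533.5, -39.5, 300.8]
tool_rot: [-3.141, -0.001, 1.553]
force: [-1.0, -1.0, -0.0]
width: 85.5
```

```bash
python3 -c "
from h import *
plan(400,346,200,2.3)
cv2.imwrite('pics/w1.png',get_image('wrist'))"
```

```text
pos [533.5 -39.5 300.8] rpy [-3.141e+00 -1.000e-03  1.553e+00] w 85.5 F [-1. -1. -0.] t 1.9  q1,q7 [ 0.3  -0.4  -0.18]
shift [ 0.383  -0.1403  0.1011] turn -0.747
```

View pics/w1.png

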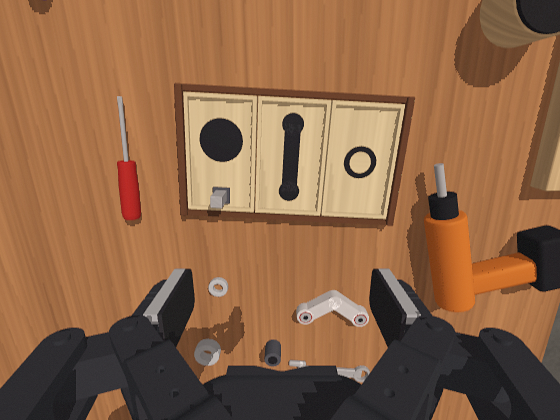

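The wrist view shows the disc at (221,139), the outline eyes at (293,123) and (288,190), and the ring at (360,162). I'll measure these by mask.

```bash
python3 - <<'E'
from h import *
im=cv2.imread('pics/w1.png'); g=im.max(2)
m=(g<70).astype(np.uint8); 
n,l,st,c=cv2.connectedComponentsWithStats(m)
for i in range(1,n):
    x,y,w,h,a=st[i]
    if a>150 and 180<c[i][0]<410 and 90<c[i][1]<215:
        k,_=cv2.findContours((l==i).astype(np.uint8),0,2); 
        pts=np.array([ray('wrist',u,v,10)[:2] for u,v in k[0][:,0]],np.float32); r=cv2.minAreaRect(pts); print(a,c[i].round(1),r, "mean of fill",cv2.moments(pts)['m10']/cv2.moments(pts)['m00'],cv2.moments(pts)['m01']/cv2.moments(pts)['m00'])
E
```

```text
170 [396.8 157.8] ((693.6849975585938, -33.63395690917969), (176.6126708984375, 6.213902473449707), 85.99100494384766) mean of fill 696.3532506884858 -25.672870588248593
1376 [290.7 155.7] ((547.1388549804688, -21.791839599609375), (120.4503402709961, 28.04408836364746), 85.7084732055664) mean of fill 546.9557313830935 -22.22371959985398
1424 [220.7 139.5] ((451.05670166015625, 4.783018112182617), (55.279056549072266, 58.34275817871094), 88.90081787109375) mean of fill 450.81086436143767 4.779370998546933
378 [359.5 161.6] ((644.2506713867188, -29.683090209960938), (43.20289611816406, 42.67456817626953), 46.707401275634766) mean of fill 644.3573579009693 -29.434109978769143
```

Request:
move_arm(
  series=[
    [[0.06,-0.022,0],-0.13],
    [[0.12,-0.044,0.0],-0.26],
    [[0.175,-0.066,0.0],-0.39],
    [[0.23,-0.088,0.02],-0.52],
    [[0.28,-0.105,0.04],-0.65],
  ],
)

```text
clock: 2.58
eef_pos: [434.4, 240.7, 260.6]
tool_rot: [3.141, 0.001, 2.201]
force: [1.3, 0.3, -0.2]
width: 85.4
```

```bash
python3 -c "
from h import *
plan(420,320,170,2.3)
cv2.imwrite('pics/w2.png',get_image('wrist'))"
```

```text
pos [434.4 240.7 260.6] rpy [3.141e+00 1.000e-03 2.201e+00] w 85.4 F [ 1.3  0.3 -0.2] t 2.575  q1,q7 [-0.12 -0.62 -0.26]
shift [0.0726 0.0351 0.0905] turn -0.099
```

View pics/w2.png

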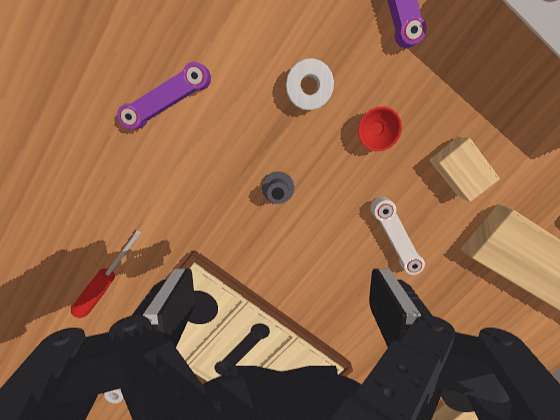

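The wrist view shows the wide ring hole at (310,84), the flanged bush top at (278,190), and the link eyes at (385,211) and (415,267). I'll hover over the wide ring.

```bash
python3 -c "
from h import *
for n,p,z in(('wide',(310,84),22),('bush',(278,192),34),('eyeA',(385,211),20),('eyeB',(415,267),20)): print(n,ray('wrist',*p,z).round(1))
plan(396,347,130,2.3)"
```

```text
wide [389.3 357.9  22. ]
bush [434.5 236.2  34. ]
eyeA [563.4 296.8  20. ]
eyeB [652.2 261.8  20. ]
pos [429.9 248.2 258.8] rpy [ 3.142 -0.006  2.215] w 85.7 F [-2.6  7.1 -0.9] t 2.625  q1,q7 [-0.13 -0.63 -0.26]
shift [0.0986 0.0322 0.1294] turn -0.085
```

Request:
move_arm(
  series=[
    [[0.05,0.016,0.05],-0.085],
    [[0.099,0.032,0.1],-0.085],
    [[0.099,0.032,0.129],-0.085],
    [[0.099,0.032,0.129],-0.085],
    [[0.099,0.032,0.129],-0.085],
  ],
)

```text
clock: 3.25
eef_pos: [397.4, 345.7, 131.2]
tool_rot: [3.141, -0.005, 2.297]
force: [1.4, -0.2, 0.7]
width: 85.2
```

```bash
cat >> h.py <<'E'
def look(tag,lo=150):
    s=read_state(); im=get_image('wrist'); cv2.imwrite(f'pics/{tag}.png',im); return s,im
def blobs(im,m,s,z,amin=300):
    m=cv2.morphologyEx(m.astype(np.uint8),cv2.MORPH_OPEN,np.ones((3,3)))
    n,l,st,c=cv2.connectedComponentsWithStats(m)
    for i in range(1,n):
        if st[i][4]>amin and c[i][1]<380:
            k,_=cv2.findContours((l==i).astype(np.uint8),0,2)
            pts=np.array([ray('wrist',u,v,z,s)[:2] for u,v in k[0][:,0]],np.float32)
            M=cv2.moments(pts); r=cv2.minAreaRect(pts); e=cv2.minEnclosingCircle(pts)
            print(st[i],c[i].round(1),'cen',round(M['m10']/M['m00'],1),round(M['m01']/M['m00'],1),'rect',np.round(r[0],1),np.round(r[1],1),round(r[2],1),'circ',np.round(e[0],1),round(e[1],1))
E
python3 - <<'E'
from h import *
s,im=look('w3'); print(s['qd'].round(3).max())
h=cv2.cvtColor(im,cv2.COLOR_BGR2HSV); print(im[200:260:6,281].tolist())
blobs(im,(h[...,1]<45)&(h[...,2]>110),s,22)
plan(396,347,130,2.3)
E
```

```text
0.013
[[48, 72, 111], [46, 71, 108], [114, 116, 122], [189, 192, 198], [191, 195, 202], [187, 190, 197], [87, 129, 182], [81, 126, 182], [78, 125, 182], [83, 129, 184]]
[394  15  24  27 398] [405.6  27.7] cen 373.4 509.0 rect [373.4 509. ] [16.6 16.9] 48.0 circ [373.5 509. ] 8.8
[ 66  24  25  27 421] [78.1 36.9] cen 199.5 346.4 rect [199.5 346.3] [17.2 17. ] 29.6 circ [199.5 346.4] 8.9
[536  85  24  51 684] [551.  108.9] cen 500.3 547.2 rect [501.1 543.7] [17.3 38.6] 57.1 circ [505.5 550.5] 19.3
[ 251  171   64   64 2916] [282.5 202.8] cen 394.8 351.0 rect [394.7 351.2] [54.1 56. ] 41.6 circ [394.7 351.1] 28.6
[144 269  40  54 633] [162.3 295.6] cen 370.3 206.9 rect [369.1 209.3] [14.8 68.1] 12.7 circ [373.5 210.3] 34.1
[380 269  39  55 637] [400.5 295.5] cen 539.6 357.3 rect [537.8 358.6] [15.2 68.9] 70.2 circ [536.1 353.9] 34.5
[351 334  31  31 498] [364.  345.3] cen 553.8 295.1 rect [556.4 293.2] [28.5 34.2] 65.8 circ [558.1 291.9] 19.3
pos [397.7 346.  131.8] rpy [ 3.139 -0.005  2.297] w 85.5 F [-0.4  0.2  0.3] t 3.3  q1,q7 [-0.42 -0.52 -0.52]
shift [ 0.0019 -0.0006  0.0018] turn -0.003
```

View pics/w3.png

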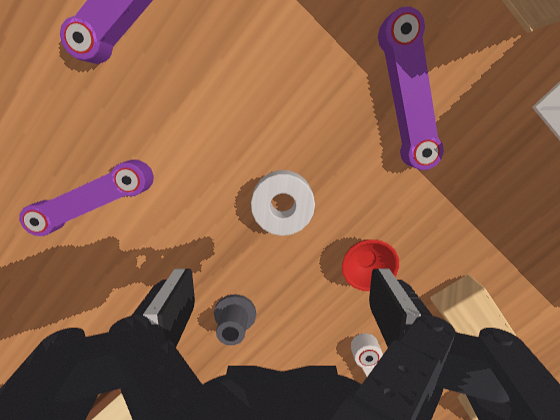

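The hover view shows the ring centred at (283,203), with its top at (394.8,351). The red bowl at (371,265) is clear of the fingers' path. I'll descend.

```bash
python3 -c "
from h import *
plan(395,350,5,2.3)"
```

```text
pos [397.7 346.  131.8] rpy [ 3.139 -0.005  2.297] w 85.5 F [-0.4  0.2  0.3] t 3.3  q1,q7 [-0.42 -0.52 -0.52]
shift [0.0042 0.0003 0.1268] turn -0.003
```

Request:
move_arm(
  series=[
    [[0.004,0.0,0.05],0],
    [[0.004,0.0,0.1],0],
    [[0.004,0.0,0.127],0],
    [[0.004,0.0,0.127],0],
    [[0.004,0.0,0.127],0],
  ],
)

```text
clock: 3.92
eef_pos: [396.6, 350.1, 6.8]
tool_rot: [3.136, -0.005, 2.295]
force: [0.8, 1.1, 0.1]
width: 85.6
```

Request:
move_arm(
  series=[
    [[0,0.0,0.0],0],
    [[0,0.0,0],0],
    [[0,0.0,0.0],0],
    [[0,0.0,0.0],0],
    [[0,0.0,0.0],0],
  ],
  claw=0,
)

```text
clock: 4.55
eef_pos: [397.7, 350.5, 8.9]
tool_rot: [3.133, -0.003, 2.294]
force: [-2.3, -1.8, 14.3]
width: 53.1
```

```bash
python3 -c "
from h import *
s,im=look('w4')
h=cv2.cvtColor(im,cv2.COLOR_BGR2HSV)
blobs(im,(h[...,1]<45)&(h[...,2]>110),s,22)
plan(395,350,105,2.3)"
```

```text
[522 172  38  39 931] [540.9 191. ] cen 452.2 460.5 rect [452.  460.2] [15.8 17.4] 57.1 circ [452.4 460.8] 8.9
[ 226  217  111  114 9518] [281.2 274.2] cen 395.0 354.2 rect [394.7 354.4] [52.2 60.2] 43.7 circ [394.7 354.5] 30.1
[197 259  26  49 506] [209.3 282.2] cen 371.0 329.4 rect [370.6 329.5] [ 6.6 27.8] 22.4 circ [372.5 330.3] 13.9
[341 260  25  47 477] [353.3 281.6] cen 422.6 375.1 rect [423.  375.3] [ 6.5 27. ] 60.9 circ [421.9 373.5] 13.5
pos [397.7 350.5   8.9] rpy [ 3.133 -0.004  2.294] w 52.8 F [-0.9 -2.2 14.2] t 4.6  q1,q7 [-0.55 -0.34 -0.68]
shift [ 0.0018 -0.0015 -0.0961] turn -0.006
```

View pics/w4.png

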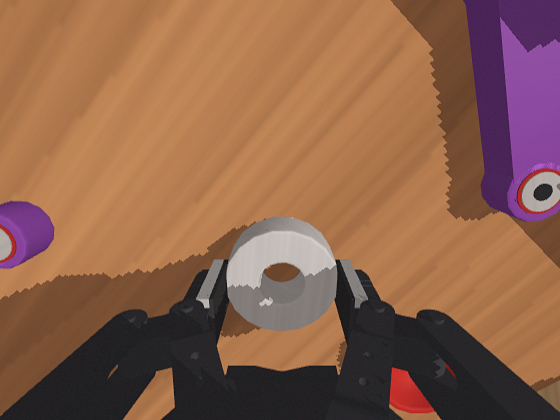

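Request:
move_arm(
  series=[
    [[0,0.0,-0.03],0],
    [[0,0.0,-0.07],0],
    [[0,0.0,-0.1],0],
    [[0,0.0,-0.1],0],
    [[0,0.0,-0.1],0],
  ],
)

```text
clock: 5.22
eef_pos: [397.2, 349.0, 108.6]
tool_rot: [3.134, -0.003, 2.294]
force: [-0.1, -0.0, -1.4]
width: 52.4
```

```bash
cat >> h.py <<'E'
def hold(s,u,v,z):
    """held point at world height z -> tool-frame offset (x,y) mm"""
    p=ray('wrist',u,v,z,s); return R.from_euler('xyz',s["tool_rot"]).inv().apply(p-s["eef_pos"]).round(1)
E
python3 -c "
from h import *
s,im=look('w5')
print(hold(s,281,282,s['eef_pos'][2]+13))
cv2.imwrite('pics/w5c.png',cv2.resize(im[190:350,180:380],(800,640))[:600])
plan(460,10,120,3.067)
# disc in tool route
"
```

```text
[  2.2   0.4 -13. ]
pos [396.9 348.8 108.1] rpy [ 3.135e+00 -3.000e-03  2.294e+00] w 53.0 F [-0.6  0.3 -0.6] t 5.275  q1,q7 [-0.44 -0.5  -0.57]
shift [-0.2958 -0.1768 -0.0141] turn -0.773
```

View pics/w5c.png

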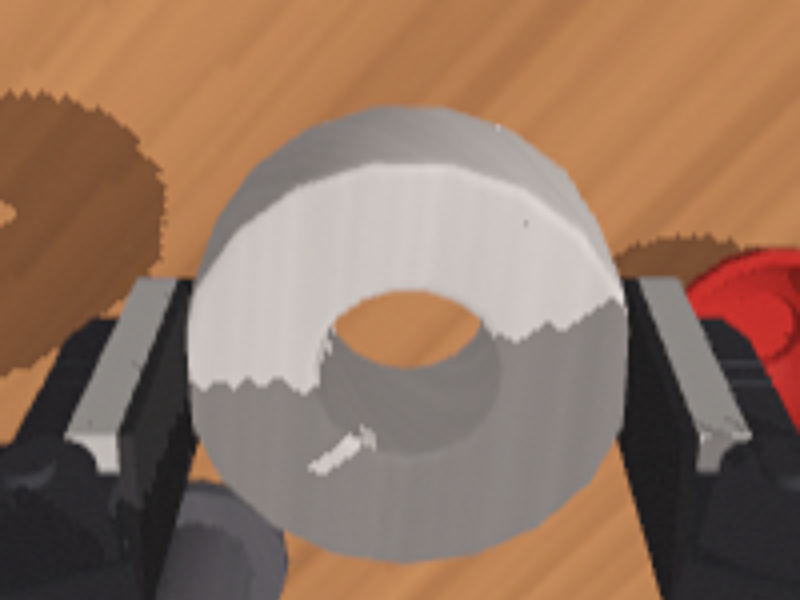

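The ring is held level: hole centre at (282,283), offset in the tool about (2.2, 0.4) mm. I'll carry it to the disc with the jaws along the bay's length.

```bash
python3 -c "
from h import *
plan(453,4,110,3.067)"
```

```text
pos [396.9 348.8 108.1] rpy [ 3.135e+00 -3.000e-03  2.294e+00] w 53.0 F [-0.6  0.3 -0.6] t 5.275  q1,q7 [-0.44 -0.5  -0.57]
shift [-0.2957 -0.1861 -0.0042] turn -0.773
```

Request:
move_arm(
  series=[
    [[-0.045,-0.028,-0.02],-0.14],
    [[-0.09,-0.056,-0.02],-0.28],
    [[-0.135,-0.085,-0.02],-0.42],
    [[-0.18,-0.114,-0.02],-0.56],
    [[-0.225,-0.142,-0.02],-0.7],
  ],
)

```text
clock: 5.9
eef_pos: [438.6, 84.3, 125.3]
tool_rot: [3.135, 0.0, 2.999]
force: [1.2, 0.4, -0.4]
width: 53.1
```

```bash
python3 -c "
from h import *
plan(453,4,100,3.067)"
```

```text
pos [438.6  84.3 125.3] rpy [3.135 0.    2.999] w 53.1 F [ 1.2  0.4 -0.4] t 5.9  q1,q7 [ 0.26 -0.75  0.42]
shift [-0.0256 -0.0776  0.0248] turn -0.068
```

Request:
move_arm(
  series=[
    [[-0.012,-0.04,0.01],-0.04],
    [[-0.0256,-0.0776,0.025],-0.068],
    [[-0.0256,-0.0776,0.025],-0.068],
    [[-0.0256,-0.0776,0.025],-0.068],
    [[-0.0256,-0.0776,0.025],-0.068],
  ],
)

```text
clock: 6.52
eef_pos: [452.9, 5.6, 99.9]
tool_rot: [3.134, 0.001, 3.069]
force: [-0.4, 0.1, -0.7]
width: 53.0
```

```bash
python3 - <<'E'
from h import *
s,im=look('w6'); 
print([np.round(proj('wrist',p,s),1) for p in((451,4.8,10),(443,-73,50))])
plan(453,4,24,3.067)
E
```

```text
[array([278.8, 214. ]), array([161.8, 229.6])]
pos [453.    5.5 100. ] rpy [3.134e+00 1.000e-03 3.069e+00] w 53.1 F [-0.5 -0.2 -1. ] t 6.575  q1,q7 [ 0.42 -0.73  0.59]
shift [-0.    -0.002  0.076] turn 0.002
```

View pics/w6.png

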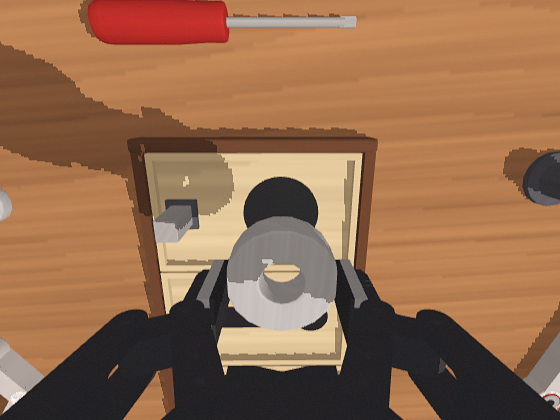

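The disc is at about (281.5,213), with the held ring in front at (282,281). I'll refine the disc's centre from its edges.

```bash
python3 - <<'E'
from h import *
im=cv2.imread('pics/w6.png'); s=read_state()
m=(im.max(2)<60)
pts=[]
for v in range(180,222):
    r=np.where(m[v,230:335])[0]
    if len(r)>10 and v>0:
        for u in(230+r.min()-.5,230+r.max()+.5): pts.append(ray('wrist',u,v,10,s)[:2])
P=np.array(pts); A=np.c_[2*P,np.ones(len(P))]; x=np.linalg.lstsq(A,(P**2).sum(1),rcond=None)[0]
print('disc',x[:2].round(1),'r',np.sqrt(x[2]+x[0]**2+x[1]**2))
g=ray('wrist',281.9,281.5,s['eef_pos'][2]+13,s); print('ring',g.round(1))
d=x[:2]-g[:2]; t=s['eef_pos'][:2]+d; print(t)
plan(t[0],t[1],30,3.067)
E
```

```text
disc [450.8   6. ] r 29.48280213401831
ring [451.    6.2 113. ]
[452.81934181   5.20517536]
pos [453.    5.5 100. ] rpy [3.134e+00 1.000e-03 3.069e+00] w 53.1 F [-0.5 -0.2 -1. ] t 6.575  q1,q7 [ 0.42 -0.73  0.59]
shift [ 0.0002 -0.0008  0.07  ] turn 0.002
```

Request:
move_arm(
  series=[
    [[0.0,-0.001,0.03],0],
    [[0.0,-0.001,0.06],0],
    [[0.0,-0.001,0.076],0],
    [[0.0,-0.001,0.076],0],
    [[0.0,-0.001,0.076],0],
  ],
)

```text
clock: 7.2
eef_pos: [453.4, 5.7, 24.6]
tool_rot: [3.134, 0.002, 3.071]
force: [-0.3, 0.1, -0.5]
width: 53.2
```

Request:
move_arm(
  series=[
    [[0.0,0,0.002],0],
    [[0.0,0,0.004],0],
    [[0.0,0,0.005],0],
    [[0.0,0,0.005],0],
  ],
)

```text
clock: 7.7
eef_pos: [453.4, 5.7, 19.6]
tool_rot: [3.134, 0.002, 3.07]
force: [-0.4, -0.0, -1.2]
width: 52.6
```

```bash
python3 - <<'E'
from h import *
s,im=look('w7'); print(ray('wrist',281.9,281.5,32,s))
cv2.imwrite('pics/w7.png',cv2.resize(im[150:400,120:440],None,fx=2,fy=2))
plan(452.8,5.2,19,3.067)
E
```

```text
[451.73342199   6.40738464  32.        ]
pos [453.5   5.8  19.6] rpy [3.134e+00 2.000e-03 3.070e+00] w 53.0 F [ 0.2  0.8 -1.2] t 7.75  q1,q7 [ 0.28 -0.52  0.38]
shift [ 0.0006 -0.0006  0.0006] turn 0.003
```

View pics/w7.png

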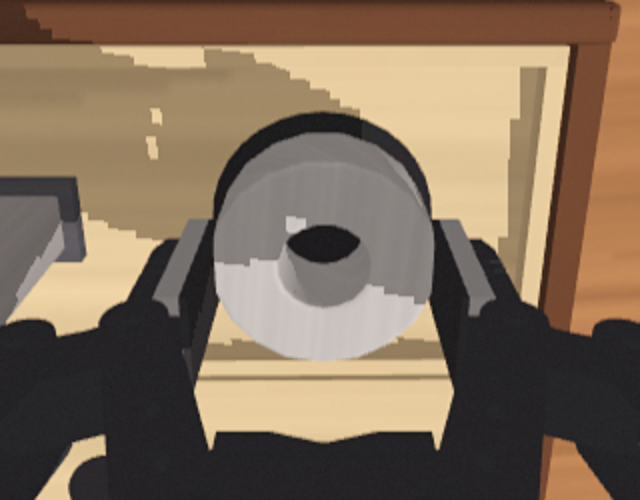

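```bash
python3 - <<'E'
from h import *
s=read_state()
for n,v,z in(('disc edge',206,10),('ring bottom near',216,10),('ring bottom near',216,11),('top near',231,32.5),('top far',330,32.5),('hole near',150+224/2,32.5),('hole far',150+308/2,32.5)): print(n,z,ray('wrist',282,v,z,s).round(1))
for z in (22.5,27.5,32.5): print(z, (ray('wrist',120+434/2,265,z,s)-ray('wrist',120+214/2,265,z,s)).round(1))
E
```

```text
disc edge 10 [420.8   8.9  10. ]
ring bottom near 10 [426.2   8.5  10. ]
ring bottom near 11 [425.9   8.5  11. ]
top near 32.5 [425.7   8.3  32.5]
top far 32.5 [479.3   4.6  32.5]
hole near 32.5 [441.2   7.3  32.5]
hole far 32.5 [464.    5.7  32.5]
22.5 [ 4.1 55.4  0. ]
27.5 [ 4.  53.4  0. ]
32.5 [ 3.8 51.4  0. ]
```

The ring sits about 2 mm too far in world +x, because the black margin is too wide on the near side. I'll shift by 2.3 mm, touch down, then release.

Request:
move_arm(
  series=[
    [[0.0023,-0.0004,0],0],
    [[0.0023,-0.0004,0.001],0],
    [[0.0023,-0.0004,0.002],0],
    [[0.0023,-0.0004,0.002],0],
  ],
)

```text
clock: 8.25
eef_pos: [450.7, 5.4, 18.9]
tool_rot: [3.135, 0.003, 3.071]
force: [-4.4, -0.7, 18.2]
width: 53.1
```

Request:
move_arm(
  series=[
    [[0,0,0],0],
    [[0,0,0],0],
    [[0,0,0],0],
    [[0,0,0],0],
  ],
  claw=0.8,
)

```text
clock: 8.75
eef_pos: [450.7, 5.4, 18.7]
tool_rot: [3.135, 0.002, 3.071]
force: [-0.8, -0.2, -0.7]
width: 68.0
```

Request:
move_arm(
  series=[
    [[0,0,-0.03],0],
    [[0,0,-0.07],0],
    [[0,0,-0.11],0],
    [[0,0,-0.11],0],
    [[0,0,-0.11],0],
  ],
)

```text
clock: 9.38
eef_pos: [450.1, 4.2, 128.4]
tool_rot: [3.135, 0.002, 3.07]
force: [-0.6, 0.4, -0.9]
width: 68.0
```

```bash
python3 - <<'E'
from h import *
s,im=look('w8'); 
cv2.imwrite('pics/w8.png',cv2.resize(im[100:300,160:420],None,fx=3,fy=3))
plan(396,-353,150,0.8)
E
```

```text
pos [449.7   4.3 128. ] rpy [3.135e+00 1.000e-03 3.070e+00] w 68.2 F [-0.1  1.  -0.3] t 9.425  q1,q7 [ 0.46 -0.78  0.66]
shift [ 0.0282 -0.3601 -0.0243] turn 2.27
```

View pics/w8.png

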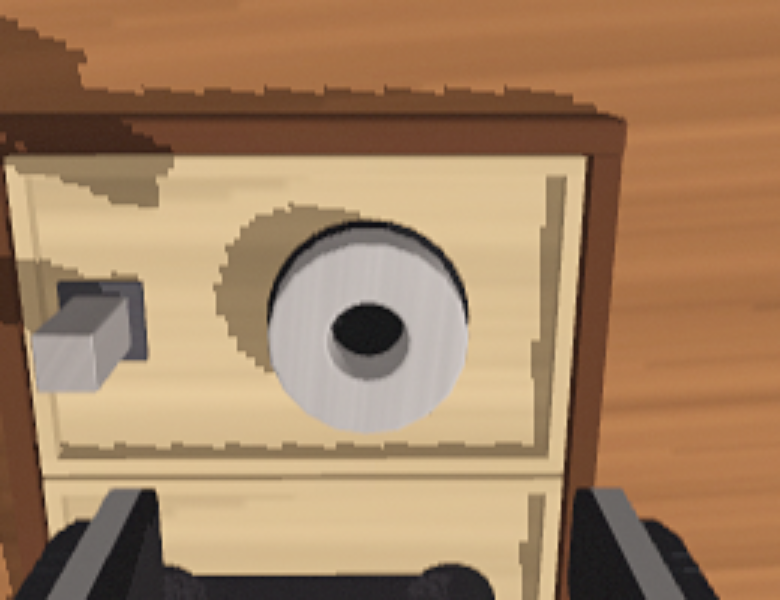

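```bash
python3 - <<'E'
from h import *
s=read_state(); f=lambda x,y,z: ray('wrist',160+x/3,100+y/3,z,s).round(1)
print('disc apex',f(368,220,10),'ring bot',f(368,232,10),'top near',f(368,241,32),'top far',f(368,432,32),'L',f(269.5,333,32),'R',f(467.5,333,32), 'hole',f(331,340,32),f(408,340,32),f(368,302,32),f(368,381,32))
E
```

```text
disc apex [420.8   8.6  10. ] ring bot [424.2   8.3  10. ] top near [422.1   8.3  32. ] top far [476.8   4.5  32. ] L [445.6 -20.2  32. ] R [449.5  33.5  32. ] hole [448.8  -3.7  32. ] [450.3  17.3  32. ] [438.8   7.1  32. ] [461.4   5.5  32. ]
```

The wide ring is on the disc, centred to within about 1.5 mm. Next is the narrow spacer.

Request:
move_arm(
  series=[
    [[0.003,-0.045,-0.01],0.18],
    [[0.008,-0.09,-0.02],0.36],
    [[0.012,-0.135,-0.024],0.54],
    [[0.016,-0.18,-0.024],0.72],
    [[0.02,-0.225,-0.024],0.9],
  ],
  claw=1,
)

```text
clock: 10.05
eef_pos: [412.8, -220.0, 149.5]
tool_rot: [3.138, -0.006, 2.165]
force: [1.2, 0.8, 0.7]
width: 85.4
```

```bash
python3 -c "
from h import *
plan(396,-353,150,0.8)"
```

```text
pos [ 412.8 -220.   149.5] rpy [ 3.138 -0.006  2.165] w 85.4 F [1.2 0.8 0.7] t 10.05  q1,q7 [ 0.85 -0.6   0.49]
shift [-0.1008 -0.0884 -0.0014] turn 1.365
```

Request:
move_arm(
  series=[
    [[-0.025,-0.022,0],0.18],
    [[-0.05,-0.044,0],0.36],
    [[-0.075,-0.066,0],0.54],
    [[-0.1,-0.088,0],0.72],
    [[-0.1,-0.088,0],0.9],
  ],
)

```text
clock: 10.68
eef_pos: [394.1, -354.9, 147.0]
tool_rot: [-3.137, -0.005, 1.254]
force: [0.1, 0.8, 0.2]
width: 85.2
```

Request:
move_arm(
  series=[
    [[0,0,0],0.17],
    [[0,0,0],0.34],
    [[0,0,0],0.46],
    [[0,0,0],0.46],
    [[0,0,0],0.46],
  ],
)

```text
clock: 11.3
eef_pos: [393.8, -354.4, 146.2]
tool_rot: [-3.133, -0.002, 0.797]
force: [-0.3, -0.3, 0.4]
width: 85.3
```

```bash
python3 - <<'E'
from h import *
s,im=look('w9'); print(abs(s['qd']).max().round(3))
h=cv2.cvtColor(im,cv2.COLOR_BGR2HSV)
blobs(im,(h[...,1]<45)&(h[...,2]>110),s,18)
plan(396,-353,5,0.8)
E
```

```text
0.008
[ 425   22  135  119 3457] [493.1  82.5] cen 585.3 -399.7 rect [ 591.  -400.3] [ 36.3 113. ] 84.5 circ [ 590.4 -398.5] 57.6
[188  51  37  41 883] [205.9  71.1] cen 427.5 -231.0 rect [ 427.5 -231. ] [29.9 29.1] 40.4 circ [ 427.6 -231.2] 15.3
[ 264  175   47   49 1449] [286.9 199.5] cen 399.5 -354.2 rect [ 399.4 -354. ] [45.4 42. ] 56.4 circ [ 399.8 -354.2] 22.9
[  427   223   133   159 10112] [512.7 295.8] cen 490.6 -589.7 rect [ 500.8 -616.5] [132.6 188.5] 9.3 circ [ 488.8 -614.9] 103.2
[144 269  40  54 624] [162.6 294.8] cen 238.1 -338.2 rect [ 239.9 -337. ] [72.4 16.5] 16.7 circ [ 241.8 -343.1] 36.2
[380 269  39  52 604] [399.8 293.9] cen 412.8 -505.8 rect [ 414.1 -503.6] [68.7 15. ] 75.5 circ [ 408.1 -502. ] 34.3
pos [ 393.8 -354.6  146.4] rpy [-3.134e+00 -3.000e-03  7.960e-01] w 85.4 F [ 0.8 -0.4  0.9] t 11.35  q1,q7 [ 0.83 -0.22 -0.29]
shift [0.0023 0.0016 0.1414] turn -0.004
```

View pics/w9.png

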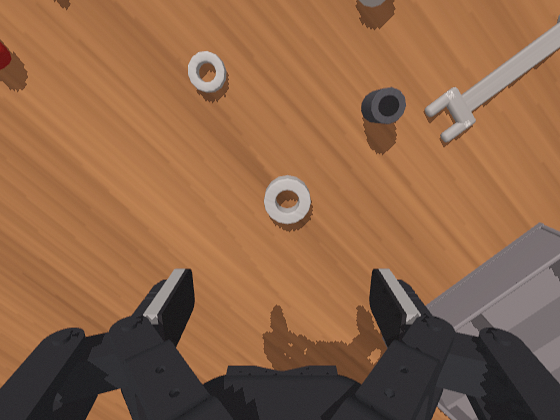

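The narrow ring is at (287,200), measured at about 44 mm. The small one at (206,71) and the plain bush at (383,105) are clear of the fingers.

```bash
python3 -c "
from h import *
plan(399.5,-354,4,0.8)"
```

```text
pos [ 393.8 -354.6  146.4] rpy [-3.134e+00 -3.000e-03  7.960e-01] w 85.4 F [ 0.8 -0.4  0.9] t 11.35  q1,q7 [ 0.83 -0.22 -0.29]
shift [0.004  0.0048 0.1424] turn -0.004
```

Request:
move_arm(
  series=[
    [[0.004,0.005,0.05],0],
    [[0.004,0.005,0.1],0],
    [[0.004,0.005,0.142],0],
    [[0.004,0.005,0.142],0],
    [[0.004,0.005,0.142],0],
  ],
)

```text
clock: 11.98
eef_pos: [400.4, -354.6, 5.4]
tool_rot: [-3.135, -0.003, 0.797]
force: [-0.3, -0.1, 0.4]
width: 85.3
```

Request:
move_arm(
  series=[
    [[0,0.0,0.0],0],
    [[0,0.0,0],0],
    [[0,0.0,0.0],0],
    [[0,0.0,0.0],0],
    [[0,0.0,0.0],0],
  ],
  claw=0,
)

```text
clock: 12.6
eef_pos: [400.9, -355.3, 7.2]
tool_rot: [-3.137, -0.003, 0.796]
force: [-1.6, 0.7, 11.3]
width: 40.8
```

Request:
move_arm(
  series=[
    [[0,0.0,-0.03],0],
    [[0,0.0,-0.07],0],
    [[0,0.0,-0.12],0],
    [[0,0.0,-0.12],0],
    [[0,0.0,-0.12],0],
  ],
)

```text
clock: 13.22
eef_pos: [400.6, -355.8, 127.2]
tool_rot: [-3.137, -0.003, 0.796]
force: [-0.9, 0.4, -1.1]
width: 40.9
```

```bash
python3 - <<'E'
from h import *
s,im=look('w10')
cv2.imwrite('pics/w10c.png',cv2.resize(im[190:350,180:380],(750,600)))
plan(450,7,125,1.5)
E
```

```text
pos [ 400.2 -355.4  126.5] rpy [-3.136e+00 -2.000e-03  7.960e-01] w 40.6 F [ 0.8  0.1 -1.3] t 13.275  q1,q7 [ 0.82 -0.22 -0.31]
shift [ 0.2938 -0.2179  0.0035] turn -0.704
```

View pics/w10c.png

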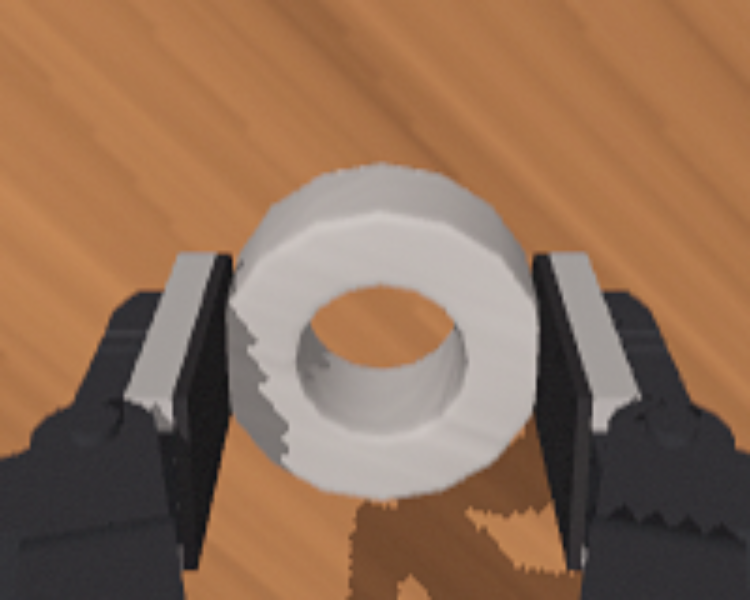

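```bash
cat >> h.py <<'E'
def tcp_for(off,x,y,yaw):
    return np.array([x,y])-R.from_euler('z',yaw).as_matrix()[:2,:2]@np.array([off[0],-off[1]])
E
python3 - <<'E'
from h import *
s=read_state(); z=s['eef_pos'][2]+10.8
for v in(246.5,322.5,266.5,306.5): print(hold(s,281.9,v,z))
o=(np.array(hold(s,281.9,246.5,z))+hold(s,281.9,322.5,z)+hold(s,281.9,266.5,z)+hold(s,281.9,306.5,z))/4; print(o)
t=tcp_for(o,449.8,6.6,1.5); print(t); plan(*t,125,1.5)
E
```

```text
[ 20.2   0.2 -10.8]
[-21.8   0.3 -10.9]
[  9.8   0.2 -10.8]
[-12.4   0.3 -10.8]
[ -1.05    0.25  -10.825]
[449.62490032   7.66505404]
pos [ 400.2 -355.4  126.5] rpy [-3.136e+00 -2.000e-03  7.960e-01] w 40.6 F [ 0.8  0.1 -1.3] t 13.275  q1,q7 [ 0.82 -0.22 -0.31]
shift [ 0.294  -0.2187  0.0035] turn -0.704
```

Request:
move_arm(
  series=[
    [[0.045,-0.033,0],-0.1],
    [[0.09,-0.066,0],-0.22],
    [[0.135,-0.1,0],-0.34],
    [[0.18,-0.133,0],-0.46],
    [[0.225,-0.167,0],-0.58],
  ],
)

```text
clock: 13.9
eef_pos: [437.5, -75.9, 126.9]
tool_rot: [-3.136, -0.006, 1.38]
force: [1.1, -0.8, -0.8]
width: 40.9
```

```bash
python3 -c "
from h import *
plan(449.6,7.7,110,1.5)"
```

```text
pos [437.5 -75.9 126.9] rpy [-3.136 -0.006  1.38 ] w 40.9 F [ 1.1 -0.8 -0.8] t 13.9  q1,q7 [ 0.34 -0.33 -0.43]
shift [ 0.0843 -0.0039  0.0174] turn -0.12
```

Request:
move_arm(
  series=[
    [[0.045,-0.002,0.01],-0.06],
    [[0.0843,-0.0039,0.017],-0.12],
    [[0.0843,-0.0039,0.017],-0.12],
    [[0.0843,-0.0039,0.017],-0.12],
    [[0.0843,-0.0039,0.017],-0.12],
  ],
)

```text
clock: 14.52
eef_pos: [449.0, 6.2, 110.0]
tool_rot: [-3.135, -0.005, 1.497]
force: [0.1, -0.3, -0.7]
width: 40.7
```

```bash
python3 - <<'E'
from h import *
s,im=look('w11'); print(abs(s['qd']).max().round(3))
cv2.imwrite('pics/w11.png',cv2.resize(im[100:360,150:420],None,fx=2.2,fy=2.2))
plan(449.6,7.7,42,1.5)
E
```

```text
0.007
pos [449.2   6.3 110.2] rpy [-3.136 -0.006  1.497] w 40.9 F [-0.1 -0.7  0.1] t 14.575  q1,q7 [ 0.15 -0.32 -0.53]
shift [0.0011 0.0007 0.0682] turn -0.003
```

View pics/w11.png

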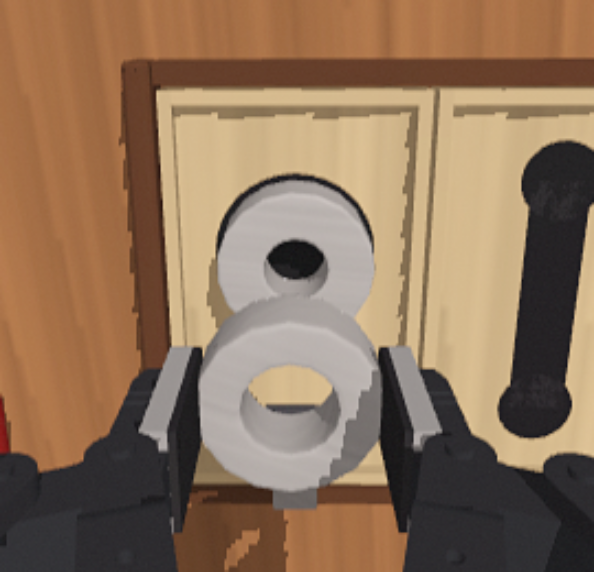

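```bash
python3 - <<'E'
from h import *
s=read_state(); f=lambda x,y,z: ray('wrist',150+x/2.2,100+y/2.2,z,s).round(1)
print('wide hole L,R,near',f(263,267,32),f(328,267,32),f(295,239,32),'outer LR',f(217,257,32),f(376,257,32))
z=s['eef_pos'][2]+10.8
print('narrow hole L R near far',f(240,408,z),f(341,408,z),f(290,365,z),f(290,453,z),'outer',f(200,395,z),f(382,395,z),f(290,322,z),f(290,490,z))
E
```

```text
wide hole L,R,near [440.2   8.   32. ] [462.7   6.5  32. ] [452.   17.4  32. ] outer LR [424.7  12.8  32. ] [479.4   8.9  32. ]
narrow hole L R near far [438.8   6.3 121. ] [461.1   4.8 121. ] [450.6  16.1 121. ] [449.  -6. 121.] outer [430.3  10.2 121. ] [470.2   7.4 121. ] [451.3  26.2 121. ] [448.3 -15.9 121. ]
```

The held ring is about 1.5 mm short in x and 1.2 mm in y relative to the lower ring, so I'll correct on the way down.

```bash
python3 -c "
from h import *
plan(450.5,7.5,42,1.497)"
```

```text
pos [449.2   6.3 110.2] rpy [-3.136 -0.006  1.497] w 40.9 F [-0.1 -0.7  0.1] t 14.575  q1,q7 [ 0.15 -0.32 -0.53]
shift [0.001  0.0016 0.0682] turn 0.0
```

Request:
move_arm(
  series=[
    [[0.001,0.0016,0.03],0],
    [[0.001,0.0016,0.06],0],
    [[0.001,0.0016,0.068],0],
    [[0.001,0.0016,0.068],0],
    [[0.001,0.0016,0.068],0],
  ],
)

```text
clock: 15.2
eef_pos: [451.1, 7.4, 43.0]
tool_rot: [-3.137, -0.006, 1.497]
force: [0.1, 0.1, -1.1]
width: 40.8
```

```bash
python3 -c "
from h import *
plan(450.5,7.5,38.7,1.497)"
```

```text
pos [451.1   7.4  43. ] rpy [-3.137 -0.006  1.497] w 40.8 F [ 0.1  0.1 -1.1] t 15.2  q1,q7 [ 0.07 -0.2  -0.61]
shift [ 0.     -0.0006  0.0043] turn -0.0
```

Request:
move_arm(
  series=[
    [[0,-0.0006,0.002],0],
    [[0,-0.0006,0.003],0],
    [[0,-0.0006,0.004],0],
    [[0,-0.0006,0.005],0],
    [[0,-0.0006,0.005],0],
  ],
)

```text
clock: 15.82
eef_pos: [450.7, 7.4, 39.2]
tool_rot: [-3.138, -0.005, 1.497]
force: [-2.1, 0.7, 15.5]
width: 40.8
```

Request:
move_arm(
  series=[
    [[0,0,0],0],
    [[0,0,0],0],
    [[0,0,0],0],
    [[0,0,0],0],
  ],
  claw=0.7,
)

```text
clock: 16.32
eef_pos: [450.6, 7.5, 39.0]
tool_rot: [-3.138, -0.005, 1.497]
force: [-0.3, -0.3, 0.1]
width: 59.7
```

Request:
move_arm(
  series=[
    [[0,0,-0.03],0],
    [[0,0,-0.07],0],
    [[0,0,-0.12],0],
    [[0,0,-0.12],0],
    [[0,0,-0.12],0],
  ],
)

```text
clock: 16.95
eef_pos: [450.7, 6.4, 158.8]
tool_rot: [-3.138, -0.005, 1.497]
force: [0.4, 0.2, -0.4]
width: 60.0
```

```bash
python3 - <<'E'
from h import *
s,im=look('w12'); print(abs(s['qd']).max().round(3))
h=cv2.cvtColor(im,cv2.COLOR_BGR2HSV)
for z in(50,32): blobs(im,(h[...,1]<45)&(h[...,2]>110),s,z)
v,u=[int(round(t)) for t in proj('wrist',(450.5,6.5,50),s)][::-1]; print(u,v)
g=im.max(2)
print('row',g[v,u-45:u+45:1].tolist()); print('col',g[v-45:v+45,u].tolist())
plan(606,272,140,1.2)
E
```

```text
0.027
[136 148  18  86 541] [144.6 189.6] cen 337.0 31.4 rect [337.1  31. ] [73.7  5.6] 86.1 circ [336.6  31. ] 36.9
[ 253  172   59   63 2600] [282. 202.] cen 451.7 12.8 rect [451.5  13. ] [52.3 52.3] 39.3 circ [451.2  12.9] 28.0
[187 261  29  49 537] [200.3 284.5] cen 369.5 -60.7 rect [369.4 -59.5] [55.9 14. ] 65.0 circ [373.5 -61.4] 28.0
[348 261  29  46 485] [361.9 282.3] cen 520.3 -68.9 rect [520.8 -68.3] [12.3 51.9] 18.7 circ [516.4 -69.8] 25.9
[274 265  17  33 493] [282.3 280.3] cen 446.5 -61.3 rect [446.2 -62. ] [33.5 15. ] 85.9 circ [446.3 -62. ] 18.0
[136 148  18  86 541] [144.6 189.6] cen 328.4 27.6 rect [328.4  27.1] [79.  6.] 86.1 circ [328.   27.2] 39.6
[ 253  172   59   63 2600] [282. 202.] cen 451.3 7.7 rect [451.1   7.8] [56.1 56. ] 39.3 circ [450.8   7.7] 30.0
[187 261  29  49 537] [200.3 284.5] cen 363.2 -71.1 rect [363.1 -69.9] [59.9 15. ] 65.0 circ [367.4 -71.9] 30.0
[348 261  29  46 485] [361.9 282.3] cen 524.8 -79.9 rect [525.4 -79.3] [13.2 55.6] 18.7 circ [520.6 -80.9] 27.8
[274 265  17  33 493] [282.3 280.3] cen 445.7 -71.8 rect [445.3 -72.5] [36.  16.1] 85.9
[... 380 characters left out ...]
4, 186, 186, 161, 187, 186, 184, 197, 209, 209, 208, 208, 208, 207, 206, 204, 202, 202, 203, 207, 127, 119]
col [211, 214, 181, 94, 29, 111, 157, 167, 165, 179, 196, 195, 191, 189, 187, 184, 185, 172, 162, 164, 164, 186, 195, 191, 188, 189, 188, 187, 186, 184, 185, 186, 183, 126, 17, 22, 20, 27, 23, 22, 24, 25, 26, 15, 94, 114, 111, 109, 151, 167, 178, 178, 168, 165, 164, 165, 163, 175, 192, 191, 185, 185, 184, 182, 180, 181, 181, 179, 160, 143, 142, 143, 142, 141, 142, 142, 139, 199, 218, 215, 212, 211, 212, 211, 212, 211, 210, 211, 211, 212]
pos [450.2   6.5 158.2] rpy [-3.136 -0.005  1.497] w 60.0 F [-0.1 -0.1  0.1] t 17.0  q1,q7 [ 0.22 -0.41 -0.5 ]
shift [0.2762 0.1359 0.0188] turn 0.297
```

```bash
python3 - <<'E'
from h import *
s=read_state(); f=lambda u,v,z: ray('wrist',u,v,z,s).round(1)
print('narrow L R near far',f(258,211,50),f(307,211,50),f(281,186.5,50),f(281,233.5,50))
print('hole',f(274,211,50),f(295.5,211,50),f(281,199,50), f(281,223,50))
print('wide near',f(281,175,32),'disc near',f(281,168.7,10),'floorshadowless wide bottom',f(281,171,10))
im=cv2.imread('pics/w12.png');g=im.max(2)
print(g[198,236:326].tolist());print(g[204,236:326].tolist())
E
```

```text
narrow L R near far [430.    7.9  50. ] [471.9   4.9  50. ] [451.2  27.9  50. ] [448.1 -14.2  50. ]
hole [443.7   6.9  50. ] [462.1   5.6  50. ] [450.4  17.1  50. ] [448.8  -4.4  50. ]
wide near [451.6  34.2  32. ] disc near [451.6  36.1  10. ] floorshadowless wide bottom [451.4  33.9  10. ]
[212, 199, 175, 219, 214, 211, 211, 213, 213, 214, 214, 213, 213, 213, 218, 188, 20, 157, 188, 186, 186, 184, 187, 178, 111, 129, 178, 186, 185, 185, 186, 186, 185, 185, 184, 185, 183, 183, 182, 183, 182, 183, 183, 184, 183, 183, 162, 173, 185, 185, 185, 184, 183, 184, 183, 184, 186, 187, 186, 186, 187, 187, 188, 187, 188, 193, 194, 170, 151, 176, 186, 185, 185, 187, 192, 124, 132, 214, 210, 210, 207, 209, 206, 206, 205, 203, 203, 208, 128, 126]
[211, 215, 145, 220, 215, 213, 211, 214, 213, 214, 214, 214, 216, 181, 140, 144, 121, 186, 187, 187, 186, 190, 103, 176, 183, 181, 182, 180, 181, 180, 180, 182, 182, 183, 183, 176, 81, 11, 23, 22, 25, 22, 25, 24, 22, 23, 25, 25, 25, 28, 26, 25, 25, 21, 24, 12, 90, 159, 182, 185, 185, 185, 187, 187, 188, 187, 189, 188, 188, 195, 165, 185, 184, 184, 184, 185, 169, 211, 209, 210, 207, 208, 207, 205, 204, 205, 207, 127, 131, 123]
```

The numbers show the stack, lower ring and disc concentric to within about 1 mm, so I'll leave it. Now the straight link.

Request:
move_arm(
  series=[
    [[0.05,0.025,0],-0.18],
    [[0.1,0.05,0],-0.36],
    [[0.15,0.075,0],-0.54],
    [[0.2,0.1,0],-0.72],
    [[0.25,0.125,0],-0.9],
  ],
  claw=1,
)

```text
clock: 17.62
eef_pos: [593.2, 247.7, 156.6]
tool_rot: [-3.139, -0.008, 2.403]
force: [0.1, 0.4, -1.0]
width: 85.4
```

```bash
python3 -c "
from h import *
plan(609,269,140,2.75)"
```

```text
pos [593.2 247.7 156.6] rpy [-3.139 -0.008  2.403] w 85.4 F [ 0.1  0.4 -1. ] t 17.625  q1,q7 [-0.07 -0.64 -0.05]
shift [0.0025 0.0264 0.0165] turn -0.347
```

Request:
move_arm(
  series=[
    [[0.002,0.026,0.016],-0.17],
    [[0.002,0.026,0.016],-0.34],
    [[0.002,0.026,0.016],-0.347],
    [[0.002,0.026,0.016],-0.347],
  ],
)

```text
clock: 18.12
eef_pos: [608.6, 267.9, 139.5]
tool_rot: [-3.14, -0.01, 2.747]
force: [-0.0, -0.7, 0.2]
width: 85.7
```

```bash
python3 - <<'E'
from h import *
s,im=look('w13'); print(abs(s['qd']).max().round(3))
h=cv2.cvtColor(im,cv2.COLOR_BGR2HSV)
blobs(im,(h[...,1]<60)&(h[...,2]>110),s,20)
# red eye rings
m=((h[...,0]<8)|(h[...,0]>172))&(h[...,1]>110)&(h[...,2]>60)
n,l,st,c=cv2.connectedComponentsWithStats(cv2.dilate(m.astype(np.uint8),np.ones((3,3))))
for i in range(1,n):
    if st[i][4]>60: print('red',st[i],c[i].round(1),ray('wrist',*c[i],20,s).round(1))
plan(609,269,5,2.75)
E
```

```text
0.017
[ 268  141   33  132 2785] [283.8 210.7] cen 613.6 268.6 rect [613.  269.1] [ 28.3 122.4] 67.5 circ [613.1 269.1] 61.3
red [ 300    0   72   69 4183] [335.4  31.2] [496.3 359.2  20. ]
red [271 147  26  26 278] [283.7 159.5] [570.6 286.2  20. ]
red [272 249  24  22 228] [283.8 259.4] [657.3 250.6  20. ]
pos [608.8 267.9 140. ] rpy [-3.141 -0.009  2.748] w 85.2 F [ 0.4 -0.6  1.1] t 18.175  q1,q7 [-0.07 -0.71  0.23]
shift [-0.001   0.0012  0.135 ] turn -0.002
```

```bash
python3 -c "
from h import *
plan(614,268.4,5,2.752)"
```

```text
pos [608.8 267.9 140. ] rpy [-3.141 -0.009  2.748] w 85.2 F [ 0.4 -0.6  1.1] t 18.175  q1,q7 [-0.07 -0.71  0.23]
shift [-0.0058  0.0026  0.135 ] turn -0.004
```

Request:
move_arm(
  series=[
    [[-0.006,0.0026,0.04],0],
    [[-0.006,0.0026,0.08],0],
    [[-0.006,0.0026,0.12],0],
    [[-0.006,0.0026,0.135],0],
    [[-0.006,0.0026,0.135],0],
  ],
  claw=0.65,
)

```text
clock: 18.8
eef_pos: [613.9, 268.2, 4.7]
tool_rot: [-3.14, -0.01, 2.747]
force: [-0.4, 0.6, -0.6]
width: 55.4
```

Request:
move_arm(
  series=[
    [[0,0.0,0.0],0],
    [[0,0.0,0],0],
    [[0,0.0,0.0],0],
    [[0,0.0,0.0],0],
    [[0,0.0,0.0],0],
  ],
  claw=0,
)

```text
clock: 19.42
eef_pos: [615.1, 268.8, 6.8]
tool_rot: [3.141, -0.008, 2.747]
force: [-0.3, 0.2, 6.3]
width: 20.5
```

Request:
move_arm(
  series=[
    [[0,0.0,-0.03],0],
    [[0,0.0,-0.07],0],
    [[0,0.0,-0.13],0],
    [[0,0.0,-0.13],0],
    [[0,0.0,-0.13],0],
  ],
)

```text
clock: 20.05
eef_pos: [615.7, 267.6, 136.6]
tool_rot: [-3.141, -0.007, 2.746]
force: [-0.1, -1.0, -2.7]
width: 20.4
```

```bash
cat >> h.py <<'E'
def eyes(im,s,z):
    h=cv2.cvtColor(im,cv2.COLOR_BGR2HSV); m=((h[...,0]<8)|(h[...,0]>172))&(h[...,1]>110)&(h[...,2]>60)
    n,l,st,c=cv2.connectedComponentsWithStats(cv2.dilate(m.astype(np.uint8),np.ones((3,3))))
    for i in range(1,n):
        x,y,w,hh,a=st[i]
        if a>60 and w<90: 
            q=(x+w/2-.5,y+hh/2-.5); print('red',st[i],'px',q,'world',ray('wrist',*q,z,s).round(1),'tool',hold(s,*q,z))
E
python3 - <<'E'
from h import *
s,im=look('w14'); eyes(im,s,s['eef_pos'][2]+14)
plan(547,-22,140,1.496)
E
```

```text
red [ 297    0   73   58 3599] px (np.float64(333.0), np.float64(28.5)) world [523.3 327.3 150.6] tool [108.4  19.5 -13.2]
red [257 164  50  48 746] px (np.float64(281.5), np.float64(187.5)) world [571.4 286.7 150.6] tool [ 48.3   0.6 -13.6]
red [261 346  42  23 334] px (np.float64(281.5), np.float64(357.0)) world [654.1 252.3 150.6] tool [-41.3   0.6 -14.3]
pos [615.2 267.3 135.6] rpy [-3.14  -0.009  2.747] w 20.4 F [ 0.  -0.8 -2. ] t 20.1  q1,q7 [-0.07 -0.71  0.23]
shift [-0.0483 -0.2933 -0.0043] turn 1.251
```

The link is held, with its centre about +1 mm along the tool's x. I'll carry it to the outline.

Request:
move_arm(
  series=[
    [[-0.008,-0.049,0],0.18],
    [[-0.016,-0.098,0],0.36],
    [[-0.024,-0.147,0],0.54],
    [[-0.032,-0.196,0],0.72],
    [[-0.04,-0.245,0],0.9],
  ],
)

```text
clock: 20.72
eef_pos: [556.2, 23.8, 134.1]
tool_rot: [-3.131, -0.004, 1.841]
force: [0.6, 0.1, -1.6]
width: 20.6
```

```bash
python3 -c "
from h import *
plan(546.4,-23.2,100,1.496)"
```

```text
pos [556.2  23.8 134.1] rpy [-3.131 -0.004  1.841] w 20.6 F [ 0.6  0.1 -1.6] t 20.725  q1,q7 [ 0.23 -0.5  -0.25]
shift [-0.0428 -0.0215  0.0341] turn 0.345
```

Request:
move_arm(
  series=[
    [[-0.043,-0.0215,0.01],0.18],
    [[-0.043,-0.0215,0.034],0.345],
    [[-0.043,-0.0215,0.034],0.345],
    [[-0.043,-0.0215,0.034],0.345],
    [[-0.043,-0.0215,0.034],0.345],
  ],
)

```text
clock: 21.35
eef_pos: [547.0, -22.2, 100.6]
tool_rot: [-3.131, -0.001, 1.499]
force: [-0.2, 0.7, -2.8]
width: 20.4
```

```bash
python3 - <<'E'
from h import *
s,im=look('w15'); print(abs(s['qd']).max().round(3)); eyes(im,s,s['eef_pos'][2]+13.5)
blobs(im,(im.max(2)<60)&(np.arange(420)[:,None]<330),s,10,100)
for p in((547+.0747*62,-22+62,10),(547,-22,10)): print(proj('wrist',p,s))
plan(546.4,-23.2,20,1.496)
E
```

```text
0.006
red [257 164  50  49 764] px (np.float64(281.5), np.float64(188.0)) world [551.1  26.3 114.1] tool [ 48.7   0.4 -13.4]
red [   0  228   44  101 3275] px (np.float64(21.5), np.float64(278.0)) world [424.   -9.1 114.1] tool [   4.3 -123.8  -12.1]
red [261 346  42  23 333] px (np.float64(281.5), np.float64(357.0)) world [544.6 -63.4 114.1] tool [-41.2   0.5 -13.6]
[451  99  46 212 759] [474.4 200.8] cen 697.4 -30.6 rect [697.4 -31.6] [175.1   3.5] 85.8 circ [697.4 -31.6] 87.5
[264 137  37  18 395] [282.3 145. ] cen 551.2 34.4 rect [551.2  34.4] [11.9 27.2] 82.6 circ [550.6  29.6] 13.6
[273 181  18  17 238] [281.4 189. ] cen 548.1 0.9 rect [548.2   0.8] [12.9 12.9] 40.6 circ [548.1   0.9] 6.9
[ 376  189   58   53 1269] [404.4 214.2] cen 644.4 -27.5 rect [644.4 -27.7] [43.7 45.4] 86.0 circ [644.5 -27.4] 22.7
[ 528  259   32   56 1345] [544.2 286.6] cen 767.0 -101.1 rect [ 767.6 -102.2] [24.4 60.7] 14.4 circ [ 768.9 -102. ] 31.4
[ 140  266  121   64 3482] [214.9 310.4] cen 479.6 -107.2 rect [467.2 -92.9] [ 64.  111.3] 86.4 circ [467.  -92.9] 64.0
[ 303  266  122   64 3478] [348.1 310.4] cen 600.2 -114.8 rect [ 614.6 -102.3] [ 63.8 110.2] 86.4 circ [ 615.  -102.3] 63.3
(np.float64(282.3843086801564), np.float64(137.2702159727275))
(np.float64(282.07722416578366), np.float64(216.868639277403))
pos [547.  -22.5 100.6] rpy [-3.131e+00 -1.000e-03  1.498e+00] w 20.1 F [ 0.2  0.5 -1.9] t 21.4  q1,q7 [ 0.24 -0.38 -0.47]
shift [-0.0008  0.0003  0.0806] turn 0.002
```

Request:
move_arm(
  series=[
    [[-0.0013,-0.0005,0.03],0.002],
    [[-0.0013,-0.0005,0.06],0.002],
    [[-0.0013,-0.0005,0.079],0.002],
    [[-0.0013,-0.0005,0.079],0.002],
    [[-0.0013,-0.0005,0.079],0.002],
  ],
)

```text
clock: 22.02
eef_pos: [546.3, -23.3, 22.5]
tool_rot: [-3.132, -0.001, 1.497]
force: [-0.1, -0.4, -1.4]
width: 20.2
```

```bash
python3 - <<'E'
from h import *
s,im=look('w16'); eyes(im,s,s['eef_pos'][2]+13.4)
plan(546.4,-23.8,16.5,1.496)
E
```

```text
red [257 164  50  49 767] px (np.float64(281.5), np.float64(188.0)) world [550.4  25.2  35.9] tool [ 48.7   0.4 -13.3]
red [261 346  42  23 333] px (np.float64(281.5), np.float64(357.0)) world [543.8 -64.6  35.9] tool [-41.3   0.5 -13.5]
pos [546.5 -23.4  22.7] rpy [-3.133e+00 -1.000e-03  1.496e+00] w 20.5 F [-0.2 -0.5 -1.7] t 22.075  q1,q7 [ 0.18 -0.29 -0.54]
shift [-0.0004 -0.      0.0062] turn 0.0
```

Request:
move_arm(
  series=[
    [[-0.0004,0,0.002],0],
    [[-0.0004,0,0.004],0],
    [[-0.0004,0,0.006],0],
    [[-0.0004,0,0.007],0],
    [[-0.0004,0,0.007],0],
  ],
)

```text
clock: 22.7
eef_pos: [546.5, -23.9, 16.7]
tool_rot: [-3.133, -0.001, 1.496]
force: [-2.8, -0.6, 8.7]
width: 20.5
```

Request:
move_arm(
  series=[
    [[0,0,0],0],
    [[0,0,0],0],
    [[0,0,0],0],
    [[0,0,0],0],
  ],
  claw=0.4,
)

```text
clock: 23.2
eef_pos: [546.5, -23.9, 16.6]
tool_rot: [-3.133, -0.001, 1.496]
force: [0.4, 0.3, -0.1]
width: 34.4
```

Request:
move_arm(
  series=[
    [[0,0,-0.03],0],
    [[0,0,-0.07],0],
    [[0,0,-0.12],0],
    [[0,0,-0.12],0],
    [[0,0,-0.12],0],
  ],
)

```text
clock: 23.82
eef_pos: [547.0, -24.4, 136.2]
tool_rot: [-3.132, -0.0, 1.496]
force: [-0.4, -0.1, 0.9]
width: 34.8
```

```bash
python3 - <<'E'
from h import *
s,im=look('w17'); eyes(im,s,30)
h=cv2.cvtColor(im,cv2.COLOR_BGR2HSV); blobs(im,(h[...,1]<40)&(h[...,2]>110)&(np.arange(420)[:,None]<300),s,30)
print('expect eyes',[(547+.0747*k,-22.1+.997*k) for k in(47,-47)])
plan(438,222,140,1.9)
E
```

```text
red [269 140  27  28 297] px (np.float64(282.0), np.float64(153.5)) world [550.5  24.   30. ] tool [ 48.5   0.9 106.2]
red [  16  213   53   91 3134] px (np.float64(42.0), np.float64(258.0)) world [327.8 -53.2  30. ] tool [ -45.2 -215.4  108.2]
red [270 248  25  23 243] px (np.float64(282.0), np.float64(259.0)) world [543.6 -69.3  30. ] tool [-45.1   1.  106.2]
[  4 122  31  96 708] [ 19.3 168.7] cen 334.4 25.1 rect [334.4  24.9] [78.6  6.2] 85.8 circ [333.9  24.9] 39.4
[ 265  133   35  136 2735] [282.1 201.1] cen 547.9 -12.3 rect [547.4 -19.2] [118.6  27.4] 85.9 circ [544.7 -19.2] 59.6
[ 129  149   74   68 3496] [165.2 181.4] cen 451.4 7.2 rect [451.7   7. ] [65.2 53.3] 14.5 circ [452.2   5.5] 32.9
[511 198  21  52 562] [524.  222.5] cen 752.9 -50.3 rect [753.1 -50.5] [12.6 51.8] 20.4 circ [750.2 -51.6] 26.1
[158 252  29  35 609] [170.2 269.7] cen 441.0 -73.3 rect [441.2 -72.1] [42.  19.7] 64.5 circ [443.2 -73.2] 22.0
[222 257  22  43 460] [232.7 277.8] cen 496.9 -85.9 rect [496.5 -84.8] [45.7 11.3] 70.9 circ [500.4 -86.1] 22.9
[320 257  22  43 450] [330.2 277.6] cen 586.3 -91.6 rect [586.9 -91.1] [12.1 45.2] 9.4 circ [582.5 -91.8] 22.6
expect eyes [(550.5109, 24.759), (543.4891, -68.959)]
pos [546.5 -24.4 135.6] rpy [-3.131 -0.     1.496] w 34.2 F [-0.4 -0.5 -0.2] t 23.875  q1,q7 [ 0.26 -0.41 -0.45]
shift [ 0.2376 -0.1267 -0.003 ] turn -0.404
```

The link's eyes are within 1 mm of the outline's. Now the flanged bush.

Request:
move_arm(
  series=[
    [[0.05,-0.026,0],-0.08],
    [[0.1,-0.052,0],-0.16],
    [[0.15,-0.078,0],-0.24],
    [[0.2,-0.104,0],-0.32],
    [[0.238,-0.127,0],-0.4],
  ],
  claw=0.7,
)

```text
clock: 24.5
eef_pos: [435.7, 224.4, 135.7]
tool_rot: [-3.13, -0.005, 1.901]
force: [0.2, 0.1, -0.4]
width: 59.6
```

Request:
move_arm(
  series=[
    [[0,0,0],0],
    [[0,0,0],0],
    [[0,0,0],0],
  ],
)

```text
clock: 24.88
eef_pos: [436.1, 222.6, 135.0]
tool_rot: [-3.128, -0.004, 1.898]
force: [0.4, -0.1, -0.0]
width: 59.8
```

```bash
python3 - <<'E'
from h import *
s,im=look('w18'); print(abs(s['qd']).max().round(3))
print(proj('wrist',(439,222,34),s))
h=cv2.cvtColor(im,cv2.COLOR_BGR2HSV); m=(h[...,1]<90)&(h[...,2]<115)&(np.arange(420)[:,None]<262)
for z in(6,34): blobs(im,m,s,z)
cv2.imwrite('pics/w18.png',cv2.resize(im[120:280,180:380],None,fx=4,fy=3.75))
E
```

```text
0.007
(np.float64(285.4093359317012), np.float64(214.9170640339151))
[ 265  179   47   48 1699] [287.9 201.9] cen 440.2 225.4 rect [439.9 226. ] [43.  42.5] 66.5 circ [440.2 224.8] 22.7
[ 265  179   47   48 1699] [287.9 201.9] cen 437.4 232.9 rect [437.1 233.4] [38.5 38.1] 66.5 circ [437.4 232.4] 20.3
```

View pics/w18.png

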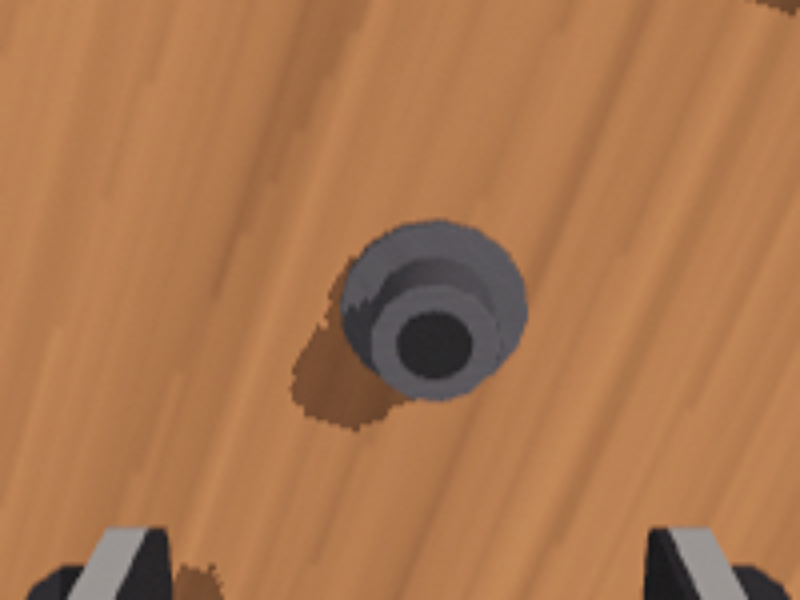

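The bush hole is at px (288.7,212) and the flange centre at (288.5,202).

```bash
python3 - <<'E'
from h import *
s=read_state(); print(ray('wrist',288.75,212,34,s).round(1),ray('wrist',288.5,202.3,6,s).round(1))
plan(438.5,224.5,12,1.898)
E
```

```text
[440.9 225.4  34. ] [440.9 225.9   6. ]
pos [436.2 222.8 135.2] rpy [-3.129 -0.004  1.898] w 59.8 F [ 0.2 -0.  -0. ] t 24.925  q1,q7 [-0.19 -0.49 -0.66]
shift [0.0004 0.0044 0.1232] turn -0.0
```

Request:
move_arm(
  series=[
    [[0.001,0.007,0.04],0],
    [[0.001,0.007,0.08],0],
    [[0.001,0.007,0.11],0],
    [[0.001,0.007,0.123],0],
    [[0.001,0.007,0.123],0],
  ],
)

```text
clock: 25.55
eef_pos: [440.8, 225.4, 11.8]
tool_rot: [-3.128, -0.004, 1.897]
force: [-0.4, -0.6, 0.6]
width: 59.5
```

Request:
move_arm(
  series=[
    [[0,0.0,0.0],0],
    [[0,0.0,0],0],
    [[0,0.0,0.0],0],
    [[0,0.0,0.0],0],
    [[0,0.0,0.0],0],
  ],
  claw=0,
)

```text
clock: 26.18
eef_pos: [441.5, 225.5, 13.1]
tool_rot: [-3.13, -0.004, 1.897]
force: [-1.1, -0.7, 6.0]
width: 26.2
```

Request:
move_arm(
  series=[
    [[0,0.0,-0.03],0],
    [[0,0.0,-0.07],0],
    [[0,0.0,-0.13],0],
    [[0,0.0,-0.13],0],
    [[0,0.0,-0.13],0],
  ],
)

```text
clock: 26.8
eef_pos: [443.1, 224.8, 143.3]
tool_rot: [-3.13, -0.003, 1.896]
force: [-1.2, -0.6, -1.2]
width: 26.0
```

```bash
cat >> h.py <<'E'
def bush(im,s,z):
    "bore (darkest blob) centre of the bush top, near the image middle"
    g=im[235:340,255:310].max(2); m=(cv2.GaussianBlur(g,(3,3),0)<45).astype(np.uint8)
    n,l,st,c=cv2.connectedComponentsWithStats(m)
    for i in range(1,n):
        if st[i][4]>60:
            x,y,w,h,a=st[i]; q=(255+x+w/2-.5,235+y+h/2-.5); print(st[i],'px',q,'tool',hold(s,*q,z),ray('wrist',*q,z,s).round(1))
E
python3 - <<'E'
from h import *
s,im=look('w19'); bush(im,s,s['eef_pos'][2]+34-13)
plan(644.5,-28.5,150,1.5)
E
```

```text
[ 11  46  33  29 575] px (np.float64(282.0), np.float64(295.0)) tool [  0.5   0.8 -21. ] [443.9 225.6 164.3]
pos [442.6 224.6 142.5] rpy [-3.128e+00 -3.000e-03  1.896e+00] w 25.9 F [ 0.4 -0.1 -1.9] t 26.85  q1,q7 [-0.17 -0.52 -0.66]
shift [-0.3043  0.1103 -0.0098] turn 0.396
```

Request:
move_arm(
  series=[
    [[-0.05,0.018,-0.005],0.08],
    [[-0.1,0.036,-0.009],0.16],
    [[-0.15,0.054,-0.01],0.24],
    [[-0.2,0.072,-0.01],0.32],
    [[-0.25,0.091,-0.01],0.39],
  ],
)

```text
clock: 27.48
eef_pos: [608.5, 15.2, 148.7]
tool_rot: [-3.125, 0.003, 1.504]
force: [0.3, 0.5, -1.7]
width: 25.7
```

```bash
python3 -c "
from h import *
plan(643.5,-30,120,1.5)"
```

```text
pos [608.5  15.2 148.7] rpy [-3.125e+00  3.000e-03  1.504e+00] w 25.7 F [ 0.3  0.5 -1.7] t 27.475  q1,q7 [ 0.19 -0.43 -0.47]
shift [-0.0427  0.0384  0.0282] turn 0.004
```

Request:
move_arm(
  series=[
    [[-0.043,0.038,0.01],0],
    [[-0.043,0.038,0.028],0],
    [[-0.043,0.038,0.028],0],
    [[-0.043,0.038,0.028],0],
    [[-0.043,0.038,0.028],0],
  ],
)

```text
clock: 28.1
eef_pos: [643.0, -28.7, 120.9]
tool_rot: [-3.125, 0.003, 1.507]
force: [0.5, -0.4, -0.9]
width: 26.0
```

```bash
python3 - <<'E'
from h import *
s,im=look('w20'); print(abs(s['qd']).max().round(3)); bush(im,s,s['eef_pos'][2]+21)
eyes(im,s,30)
u,v=proj('wrist',(644.3,-29,10),s); print(u,v)
m=(im.max(2)<60)&(np.arange(420)[:,None]<270); blobs(im,m,s,10,100)
print(np.array(im.max(2)[int(v)-30:int(v)+40:2,int(u)]).tolist())
plan(643.5,-30,28,1.5)
E
```

```text
0.007
[51 22  4 25 65] px (np.float64(307.5), np.float64(269.0)) tool [ 14.1  11.9 -21.2] [656.1 -15.4 141.9]
[ 10  45  33  29 773] px (np.float64(281.0), np.float64(294.0)) tool [  1.2   0.2 -21. ] [643.7 -27.4 141.9]
red [143 144  30  29 336] px (np.float64(157.5), np.float64(158.0)) world [551.   23.9  30. ] tool [ 46.8 -93.8  92.3]
red [158 257  26  23 248] px (np.float64(170.5), np.float64(268.0)) world [544.4 -69.4  30. ] tool [-46.8 -94.4  92.5]
red [399 305  20  14  64] px (np.float64(408.5), np.float64(311.5)) world [ 748.9 -124.    30. ] tool [-88.1 113.2  89.3]
284.45608453992844 209.38337303968962
[259 183  52  45 891] [284.9 203.2] cen 644.9 -23.9 rect [644.8 -25.3] [39.2 44.4] 84.2 circ [644.6 -27.4] 22.4
[401 249  47  21 670] [424.8 261.3] cen 768.6 -86.0 rect [768.4 -83.7] [20.1 43.1] 86.8 circ [768.1 -88.1] 22.2
[251 251  16  19 188] [258.3 261.4] cen 617.2 -77.7 rect [617.3 -76.2] [20.9 11.4] 74.5 circ [617.5 -76.2] 11.6
[212, 220, 34, 41, 41, 38, 146, 210, 208, 211, 214, 214, 215, 214, 213, 214, 215, 213, 215, 217, 216, 215, 220, 83, 76, 87, 83, 81, 82, 83, 83, 83, 72, 73, 73]
pos [643.2 -29.1 121. ] rpy [-3.126e+00  3.000e-03  1.506e+00] w 26.0 F [-0.1 -0.3 -2.1] t 28.15  q1,q7 [ 0.24 -0.42 -0.4 ]
shift [-0.0006  0.0018  0.0929] turn 0.006
```

```bash
python3 -c "
from h import *
plan(644,-30,28,1.506)"
```

```text
pos [643.2 -29.1 121. ] rpy [-3.126e+00  3.000e-03  1.506e+00] w 26.0 F [-0.1 -0.3 -2.1] t 28.15  q1,q7 [ 0.24 -0.42 -0.4 ]
shift [-0.0006  0.0023  0.0929] turn 0.0
```

Request:
move_arm(
  series=[
    [[-0.0006,0.002,0.03],0],
    [[-0.0006,0.002,0.06],0],
    [[-0.0006,0.002,0.085],0],
    [[-0.0006,0.002,0.093],0],
    [[-0.0006,0.002,0.093],0],
  ],
)

```text
clock: 28.78
eef_pos: [643.8, -29.6, 28.3]
tool_rot: [-3.126, 0.003, 1.506]
force: [0.6, -0.5, -0.8]
width: 26.1
```

```bash
python3 - <<'E'
from h import *
s,im=look('w21'); bush(im,s,s['eef_pos'][2]+21)
g=im.max(2)
m=(g<60)&(np.arange(420)[:,None]<300); blobs(im,m,s,10,60)
u=282; print('col from 170',g[170:300:2,u].tolist()); print('row240',g[240,210:350:2].tolist())
plan(644,-30,22.5,1.506)
E
```

```text
[51 22  4 26 74] px (np.float64(307.5), np.float64(269.5)) tool [ 13.8  11.9 -21.2] [656.9 -16.6  49.3]
[ 10  45  33  29 784] px (np.float64(281.0), np.float64(294.0)) tool [  1.2   0.2 -21. ] [644.4 -28.3  49.3]
[370 105  19 152 510] [379.1 175.4] cen 698.0 11.1 rect [698.    9.2] [81.8  4.6] 88.2 circ [696.5   9.3] 40.9
[ 93 144  25  12  91] [105.  148.3] cen 556.6 38.0 rect [556.7  37.9] [ 2.7 12.8] 63.1 circ [556.5  37.3] 6.4
[ 67 177  17  15 203] [ 75.1 184. ] cen 535.8 20.3 rect [535.7  20.2] [7.7 8.8] 86.6 circ [535.8  20.3] 4.4
[245 217  77  34 658] [283.  228.8] cen 645.8 -12.0 rect [646.3 -14.4] [18.8 43.5] 83.4 circ [645.3 -22.5] 21.8
[246 249  22  51 488] [255.3 273. ] cen 627.8 -39.3 rect [628.3 -40. ] [35.3  8.3] 74.5 circ [628.4 -40. ] 17.9
[300 256  18  44 460] [309.3 282.8] cen 659.4 -47.7 rect [659.1 -43.9] [28.7 10.3] 87.4 circ [659.2 -44.4] 14.8
[216 267  24  33 447] [228.6 285.2] cen 611.1 -46.3 rect [610.3 -44.8] [22. 14.] 85.5 circ [610.3 -44.8] 13.1
[325 267  13   9  93] [330.6 271.3] cen 672.0 -40.2 rect [672.3 -40. ] [5.2 7.2] 86.8 circ [672.3 -40. ] 4.5
[32
[... 304 characters left out ...]
208, 207, 208, 207, 207, 208, 208, 207, 208, 166, 34, 37, 37, 45, 70, 80, 80, 80, 78, 77, 78, 78, 73, 69, 68, 70, 71, 70, 71, 70, 69, 70, 69, 71, 72, 86, 82, 80, 80, 82, 75, 34, 35, 34, 38, 35, 36, 35, 36, 35, 37]
row240 [211, 208, 208, 209, 210, 209, 209, 210, 209, 208, 209, 211, 212, 212, 211, 210, 208, 211, 30, 38, 43, 64, 82, 78, 77, 79, 78, 77, 75, 76, 79, 79, 79, 82, 81, 79, 78, 79, 79, 78, 80, 79, 79, 79, 78, 81, 79, 80, 81, 78, 82, 75, 45, 36, 33, 190, 216, 216, 217, 215, 213, 210, 207, 204, 205, 204, 205, 203, 203, 201]
pos [644.3 -29.6  28.9] rpy [-3.127e+00  3.000e-03  1.506e+00] w 25.9 F [ 0.  -0.2 -0.4] t 28.825  q1,q7 [ 0.21 -0.36 -0.45]
shift [-0.0004 -0.0002  0.0064] turn 0.0
```

```bash
python3 - <<'E'
from h import *
s=read_state()
im=cv2.imread('pics/w21.png');print(im.max(2)[214:240,282].tolist())
print('ring apex',ray('wrist',282,216.7,10,s),'flange bottom',ray('wrist',282,225.5,s['eef_pos'][2]-13,s),ray('wrist',282,225.5,s['eef_pos'][2]-7,s))
print(ray('wrist',245.5,240,10,s),ray('wrist',319.5,240,10,s),ray('wrist',252.5,240,16,s),ray('wrist',313,240,16,s))
E
```

```text
[208, 212, 166, 55, 34, 38, 37, 35, 37, 33, 45, 64, 70, 73, 80, 84, 80, 79, 80, 76, 78, 79, 77, 80, 78, 79]
ring apex [646.36123719  -5.05819087  10.        ] flange bottom [646.24446074  -8.04867092  15.8719228 ] [646.46129369  -5.80054186  21.8719228 ]
[624.74236325 -17.82107042  10.        ] [666.70060055 -20.24907621  10.        ] [629.59036494 -15.51079379  16.        ] [662.60689274 -17.42136787  16.        ]
```

Request:
move_arm(
  series=[
    [[0.001,0,0.002],0],
    [[0.001,0,0.004],0],
    [[0.001,0,0.006],0],
    [[0.001,0,0.0068],0],
    [[0.001,0,0.0068],0],
  ],
)

```text
clock: 29.45
eef_pos: [644.6, -28.8, 23.2]
tool_rot: [-3.128, 0.003, 1.506]
force: [-2.6, -1.0, 5.5]
width: 26.1
```

```bash
python3 - <<'E'
from h import *
s,im=look('w22'); g=im.max(2); bush(im,s,44)
print(g[205:245,282].tolist()); print(g[236,230:335].tolist())
plan(644,-29,22.5,1.506)
E
```

```text
[50 22  5 26 76] px (np.float64(307.0), np.float64(269.5)) tool [ 13.7  11.7 -21. ] [657.4 -15.9  44. ]
[ 10  45  34  29 782] px (np.float64(281.5), np.float64(294.0)) tool [  1.1   0.4 -20.8] [645.4 -27.7  44. ]
[208, 207, 207, 208, 207, 207, 207, 208, 207, 207, 207, 207, 208, 208, 209, 194, 128, 30, 33, 45, 65, 71, 71, 81, 82, 79, 77, 78, 79, 79, 78, 80, 79, 79, 78, 79, 79, 73, 68, 70]
[210, 211, 212, 211, 211, 210, 210, 210, 209, 208, 207, 206, 204, 202, 201, 200, 203, 209, 164, 53, 32, 35, 35, 37, 53, 54, 69, 74, 78, 77, 81, 75, 74, 76, 78, 78, 77, 79, 79, 78, 79, 79, 83, 82, 82, 80, 79, 78, 78, 80, 79, 76, 80, 78, 77, 79, 76, 77, 78, 78, 78, 80, 77, 79, 80, 80, 79, 80, 80, 79, 80, 79, 80, 80, 80, 83, 78, 74, 69, 69, 62, 45, 31, 57, 192, 223, 216, 214, 213, 211, 212, 214, 213, 214, 216, 217, 215, 215, 214, 214, 212, 212, 210, 209, 208]
pos [644.5 -28.8  23.2] rpy [-3.128e+00  3.000e-03  1.506e+00] w 25.7 F [-1.7  0.1  6.5] t 29.5  q1,q7 [ 0.21 -0.36 -0.45]
shift [-0.0002 -0.0005  0.0007] turn 0.0
```

The flange is down but about 1 mm off (+x, −y). I'll lift slightly, correct, set it down and release.

Request:
move_arm(
  series=[
    [[0.0,0,-0.002],0],
    [[0.0008,-0.001,-0.002],0],
    [[0.0008,-0.001,-0.002],0],
    [[0.0008,-0.001,0],0],
    [[0.0008,-0.001,0],0],
  ],
)

```text
clock: 30.12
eef_pos: [643.6, -28.0, 23.3]
tool_rot: [-3.128, 0.003, 1.506]
force: [-0.2, -0.5, 0.8]
width: 25.8
```

Request:
move_arm(
  series=[
    [[0,0,0],0],
    [[0,0,0],0],
    [[0,0,0],0],
    [[0,0,0],0],
  ],
  claw=0.55,
)

```text
clock: 30.62
eef_pos: [643.6, -27.9, 23.2]
tool_rot: [-3.128, 0.003, 1.506]
force: [0.4, -0.4, -0.0]
width: 46.6
```

Request:
move_arm(
  series=[
    [[0,0,-0.04],0],
    [[0,0,-0.09],0],
    [[0,0,-0.15],0],
    [[0,0,-0.15],0],
    [[0,0,-0.15],0],
  ],
)

```text
clock: 31.25
eef_pos: [645.3, -27.8, 173.0]
tool_rot: [-3.127, 0.004, 1.506]
force: [-0.3, -0.6, -0.2]
width: 47.1
```

```bash
python3 - <<'E'
from h import *
s,im=look('w23'); a=get_image('scene'); cv2.imwrite('pics/scene1.png',a)
eyes(im,s,30)
u,v=[int(t) for t in proj('wrist',(644.4,-28.5,10),s)]; print(u,v)
w=cv2.resize(im[100:310,100:400],(480,336)); c=cv2.resize(im[v-32:v+38,u-35:u+35],(320,336),interpolation=cv2.INTER_CUBIC)
d=cv2.resize(a[170:330,140:300],(264,264)); 
cv2.imwrite('pics/fin.png',np.vstack([np.hstack([w,c]),np.hstack([d,cv2.resize(a[130:340,80:420],(427,264)),np.zeros((264,109,3),np.uint8)])]))
print(s['force'].round(1),s['width'],s['clock'])
E
```

```text
red [165 139  25  24 251] px (np.float64(177.0), np.float64(150.5)) world [550.6  24.3  30. ] tool [ 46.4 -95.9 144.2]
red [176 234  22  21 207] px (np.float64(186.5), np.float64(244.0)) world [544.2 -69.5  30. ] tool [-47.5 -96.1 144.6]
red [  0 248   7  31 156] px (np.float64(3.0), np.float64(263.0)) world [347.5 -79.8  30. ] tool [ -70.6 -291.7  147.5]
282 194
[-0.3 -0.6 -0.2] 47.058093999281446 31.25
```

View pics/fin.png

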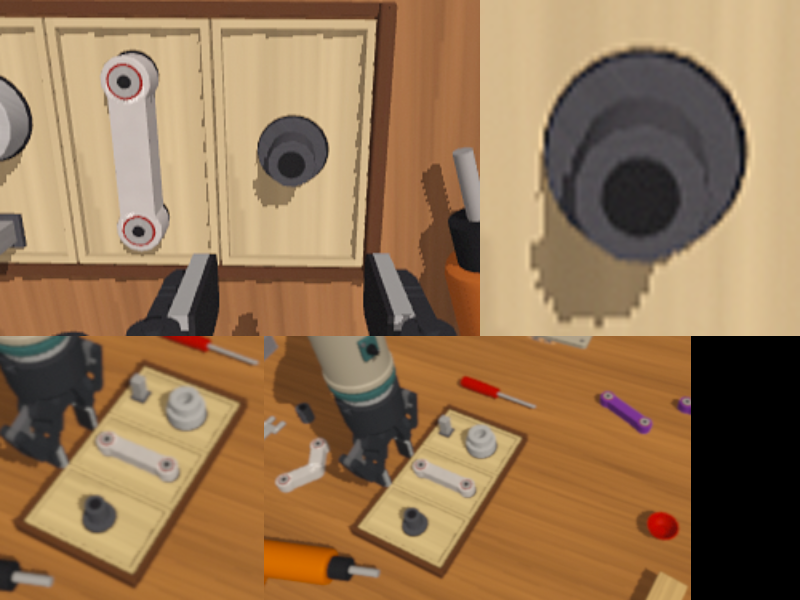

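The final view shows the bush upright with a thin, even black margin round its flange. The link lies on its outline and the two-ring stack stands beside the post. The arm is clear, so I'll hand in.

```bash
python3 -c "
from cell import *
print(finish_job())"
```

```text
the job is handed in; nothing more can be done
None
```

The pivot-joint kit is in the caddy and the job is handed in at about 31 s. I worked in the order asked: wide spacer on the black disc, narrow spacer on top of it, straight link on its outline, then the flanged bush, flange down, on its ring.

**Last checks:**
- **Spacers:** the rings and disc looked concentric to about 1 mm, though single views of the wide ring differed by up to 2 mm in x. I did not measure the stack height. The nominal 22 + 18 mm equals the post's 40 mm, and it looked level in the scene view.
- **Link:** its eyes measured within about 1 mm of their expected positions on the outline.
- **Bush:** it first touched down about 1 mm off. I lifted, shifted and set it down again, and the final close view showed a thin, even black margin round the flange.
- **Forces:** the highest force in the readings was about 18 N, when the wide spacer touched down.
- **Left in place:** I never gripped the bent link, plain bush, small spacer or purple links. The small spacer was outside the last scene crop, so I didn't see it there.

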